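# Right a fallen spray can and stow it behind the spring gates of its holder

## Robot

A 6-joint arm with a two-finger parallel gripper is mounted at the origin on the work surface. World frame = base frame: x ahead of the robot, y to its left, z up, the work surface at z = 0. Lengths are in mm, angles in rad, forces in N, time in s.
With the tool pointing down it reaches from about 350 to 775 mm from the base axis. Payload 7.3 kg.
Tool frame: the origin (TCP) lies at the very end of the fingers, on their centre line; the grasp point (between the pads) lies 19 mm behind it; z points along the fingers, x is the direction in which the jaws open and shut, and the axes are right-handed (so a half turn about z gives the same grasp; the last joint's range is limited). The gripper opens to 92 mm and grips with 3 to 60 N. Pads are 19 mm wide; open, the fingers measure 130 mm over their backs; the gripper's body (75 mm by 190 mm) begins 47 mm behind the grasp point.
Start: joints at [-1.469, 0.342, 1.524, -0, 1.275, -0.146], TCP at [128.79, -508.98, 201.041] pointing down, gripper open.
Joint ranges: [-2.53, 2.53], [-0.77, 2.02], [0.04, 2.7], [-1, 4.14], [0.28, 2.66], [-3.11, 3.11]. Speed limits (rad/s): [2.57, 2.57, 3.14, 3.14, 3.14, 3.14].

## Interface

Orientations are given as [roll, pitch, yaw] about the fixed x, y, z axes, in that order (R = Rz(yaw) Ry(pitch) Rx(roll)).
In Python, from plant import bot, capture, camera_params gives the robot as it stands.
- The arm moves only by the shell command python3 -m jog 'ROWS' [OPENING]. ROWS is a JSON object of lists of equal length, an entry for each row: "xyz": the shift along the world's x, y, z as a fraction of full scale, a list of three; "angular": the turn, a rotation vector about the world's x, y, z as a fraction of full scale, a list of three. In form: {"xyz": [[x, y, z], ...], "angular": [[wx, wy, wz], ...]}. A call has 1 to 10 rows; each row shifts and turns the pose as measured when the row begins; what a row does not reach is not made up. Full scale, the value 1, is 2 cm for a shift and 6 degrees for a turn. A row lasts 1/10 s, in which the tool goes at most 50 mm and 8.59 degrees, less where a joint would pass 70% of its speed; a pose out of reach is approached as far as the arm can. A call with a number of a shift or a turn outside -1 to 1 is refused whole. A call with a gripper value outside its range is refused whole. OPENING is the closure, from -1 (fully open) to 1 (shut), set as the call begins (- or left out, the last holds). The fingers move at their own pace and stop on an object; the grip force is fixed at half the most. Time passes only in rows, so rows that do not move let the fingers close. It gives the time, the measured TCP pose, the force and the opening at its end, in the units of the state.
- bot.get_obs(): the state, without advancing time (a new reading comes with each control period).
- capture(name): name is "scene" or "side" or "wrist"; returns the picture (480x640x3 uint8, red, green, blue); there is no depth.
- camera_params(name): a dict with "fx", "fy", "cx", "cy" (pixels), "rvec" (rotation vector, rad) and "tvec" (3), from world to camera coordinates, as OpenCV has them. Camera axes: x right, y down, z forward; pixel columns grow to the right and rows downward; lengths in mm; the calibration is good to about 2 mm. A picture is of the moment at which its call begins: read the wrist's pose just before it. camera_params takes no time and is no camera call; for the wrist camera it gives the pose at the moment of the call.
- bot.close_job(): hands the job in, once; it reports no verdict.
The state is a dict: "time": time; "joint_positions": joint angles; "dq": joint speeds; "tau": joint torques, N m; "tool_pos": TCP position; "tcp_rot": TCP orientation; "contact_force": force on the tool from outside, world axes, zero at the start; "moment": the same for the moment, N m; "grip_width": finger opening in mm.
Only numpy, scipy, OpenCV 4.12 (cv2) and the standard library are available. Lean on these libraries where they do the work, as an engineer would, in place of code of your own. Each camera call takes 0.05 s, during which the arm holds its last target.

## Task

The spray can on the bench has fallen over. Stand it upright, cap up, and push it through the two spring gates into the grey holder so that it stands on the bench inside and the gates snap shut behind it. Go in through the gates, not over the top, let go of the can, and leave the oil filter, the wrench and the dish where they are.

Things in the scene. Friction and masses are not known exactly. Their poses are not given: they have to be found in the camera images.
- can: Aerosol can, 160 mm tall: rigid white cylinder with grey band, 56 mm in diameter up to 124 mm from the base, then a black cap 36 mm in diameter from 134 to 160 mm. 0.2 to 0.45 kg, centre of mass 72 mm above the base. Origin at the centre of its base; z runs along the can from base to cap. It starts lying on the bench, axis 28 mm up, cap roughly towards -y (yaw varies); it can roll.
- holder: Grey steel holder fixed to the bench: two side walls and a back wall, 65 mm high, 4 mm thick, open on top; the bench is its floor. Bay 110 mm deep (x), 70 mm wide (y). Origin on the bench at the bay's centre; x points from the mouth (x = -55 mm) to the back wall (+55 mm), roughly away from the robot (yaw varies); z up. Outside each side wall a foot 22 mm wide, 3 mm high.
- gate_left (a joint): Half gate at the +y side of the holder's mouth: flap 33 mm long, 15 to 57 mm above the bench, on an upright pin at the corner of the mouth. 0 = shut across the mouth, 1.57 rad = swung fully into the bay, along the side wall. Opens only inwards; a spring (0.7 to 2.5 N at the tip) shuts it once the can's axis is about 10 mm or more past the bay's centre (touching the back wall is fine).
- gate_right (a joint): Right half gate (at the -y side of the mouth), the mirror image of the left one; same values.
- filter: Bystander: white oil filter standing upright, 76 mm in diameter, 94 mm high; origin at the centre of its base.
- wrench: Bystander: steel wrench about 190 mm long lying flat on the bench, along its own x; origin near its middle.
- partsdish: Bystander: shallow steel dish 110 mm in diameter, 30 mm high; origin at the centre of its base.

How it is judged:
By the outcome, as a careful person would: the job done as asked, in the order asked, and still so for the second after the job is handed in, with the robot touching nothing.
It also fails if it takes over 56 s, if anything falls off the work surface, if the arm or the gripper's body presses on something with over 40 N, if the wrist force passes 120 N, or if a joint passes its speed limit or range.

## Working session

There is one attempt and no reset: what is moved stays moved. The work goes in short steps, Python scripts to look and compute and a shell command to move; the robot and the scene stay as the last step left them, time stands still between calls to the robot, and variables do not carry over. Pictures are saved under pics/ and viewed, and the job is handed in when it is done.

```bash
ls; mkdir -p pics
python3 - <<'E'
from plant import bot,capture,camera_params
import cv2
for n in ["scene","side"]:
    im=capture(n); cv2.imwrite(f"pics/{n}0.png",im[:,:,::-1]); print(n,camera_params(n))
o=bot.get_obs(); print({k:o[k] for k in("time","tool_pos","tcp_rot","grip_width","contact_force")})
E
```

```text
pics
scene {'fx': 572.0502942244512, 'fy': 572.0502942244512, 'cx': 317.5860129248891, 'cy': 236.75760988797148, 'rvec': array([ 0.91660015,  2.43478309, -1.14021823]), 'tvec': array([ 408.93304772, -276.83426064, 1670.29375662])}
side {'fx': 465.2626560645916, 'fy': 465.2626560645916, 'cx': 321.2456207154757, 'cy': 235.38783850286254, 'rvec': array([ 0.2825745, -2.7914066,  1.2723294]), 'tvec': array([653.02762376,  36.41732654, 927.10838442])}
{'time': 0.1, 'tool_pos': array([ 128.74884987, -508.55107823,  200.40324937]), 'tcp_rot': array([-3.14138523e+00,  1.40014566e-03, -1.32299038e+00]), 'grip_width': 91.81679687391649, 'contact_force': array([ 0.35367558,  0.01481523, -0.41958791])}
```

View pics/scene0.png

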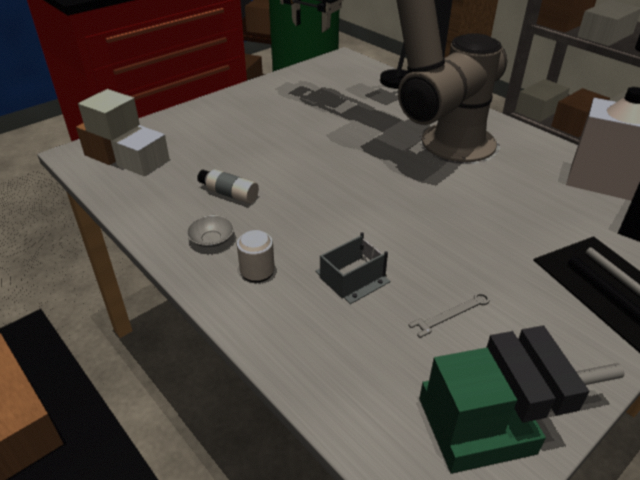

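View pics/side0.png

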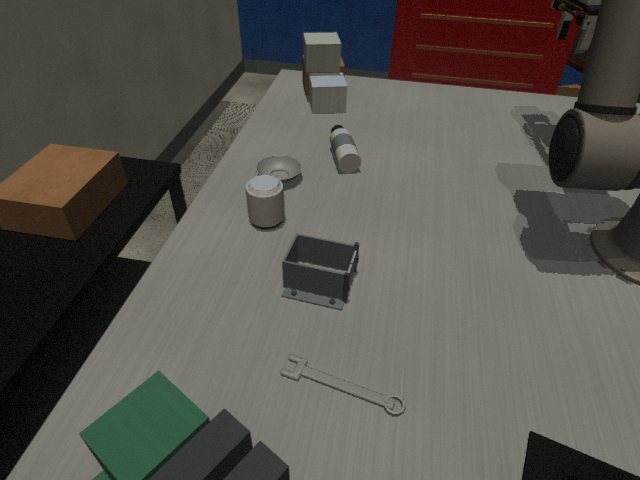

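The scene view shows the can around (228,186), cap end at (203,177), the holder around (353,268), the filter at (256,256), the dish at (211,234) and the wrench at (450,313). The side view has the can at (346,150), the holder at (320,270) with its gates on the right at about x=352, and the dish at (279,170).

```bash
cat > h.py <<'E'
import numpy as np,cv2
from plant import bot,capture,camera_params
def ray(p,uv):
    R=cv2.Rodrigues(p["rvec"])[0]; c=-R.T@p["tvec"]
    d=R.T@np.array([(uv[0]-p["cx"])/p["fx"],(uv[1]-p["cy"])/p["fy"],1]); return c,d/np.linalg.norm(d)
def onz(p,uv,z):
    c,d=ray(p,uv); return c+d*(z-c[2])/d[2]
def tri(p1,a,p2,b):
    c1,d1=ray(p1,a);c2,d2=ray(p2,b)
    s=np.linalg.lstsq(np.c_[d1,-d2],c2-c1,rcond=None)[0]
    x,y=c1+s[0]*d1,c2+s[1]*d2; return (x+y)/2,np.linalg.norm(x-y)
def proj(p,X):
    return cv2.projectPoints(np.float64(X).reshape(-1,1,3),p["rvec"],p["tvec"],np.array([[p["fx"],0,p["cx"]],[0,p["fy"],p["cy"]],[0,0,1.]]),None)[0].reshape(-1,2)
E
python3 - <<'E'
from h import *
s,d=camera_params("scene"),camera_params("side")
np.set_printoptions(precision=1,suppress=True)
print("can z28 base/cap",onz(s,(250,190),28),onz(s,(203,177),28),onz(d,(349,160),28),onz(d,(337,130),28))
print("filter",onz(s,(255,240),94),onz(d,(265,185),94)); print("dish",onz(s,(211,228),30),onz(d,(279,165),30))
print("wrench",onz(s,(420,327),3),onz(s,(482,300),3),onz(d,(293,367),3),onz(d,(394,403),3))
print("holder feet side",onz(d,(285,291),3),onz(d,(341,305),3))
for n,c in (("scene",(260,150,440,330)),("side",(230,100,410,320))):
    im=cv2.imread(f"pics/{n}0.png")[c[1]:c[3],c[0]:c[2]]
    k=600/im.shape[0] if im.shape[0]>180 else 3.3
    im=cv2.resize(im,None,fx=k,fy=k,interpolation=cv2.INTER_CUBIC)
    cv2.imwrite(f"pics/{n}0z.png",cv2.convertScaleAbs(im,alpha=1.7)); print(k,im.shape)
E
```

```text
can z28 base/cap [ 621.8 -168.4   28. ] [ 678.8 -295.7   28. ] [ 630.7 -166.7   28. ] [ 683.4 -306.    28. ]
filter [771.7  63.   94. ] [767.1  67.5  94. ]
dish [ 780.2 -102.3   30. ] [ 787.3 -105.1   30. ]
wrench [626.7 398.1   3. ] [475.1 433.9   3. ] [631.8 398.9   3. ] [475.5 427.1   3. ]
holder feet side [682.4 250.7   3. ] [579.6 261.9   3. ]
3.3 (594, 594, 3)
2.727272727272727 (600, 491, 3)
```

```bash
ls pics
```

```text
scene0.png
scene0z.png
side0.png
side0z.png
```

View pics/side0z.png

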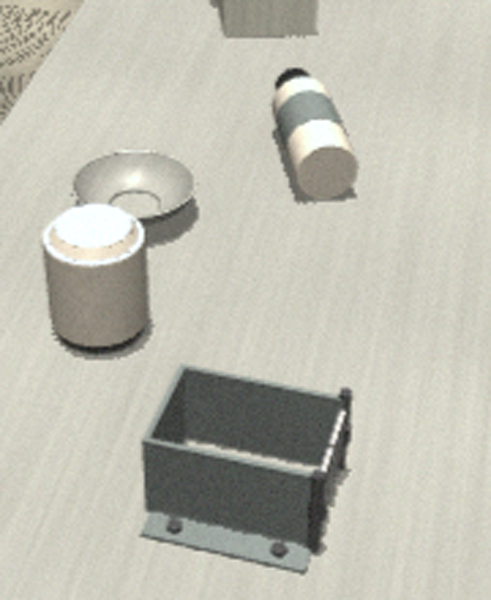

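View pics/scene0z.png

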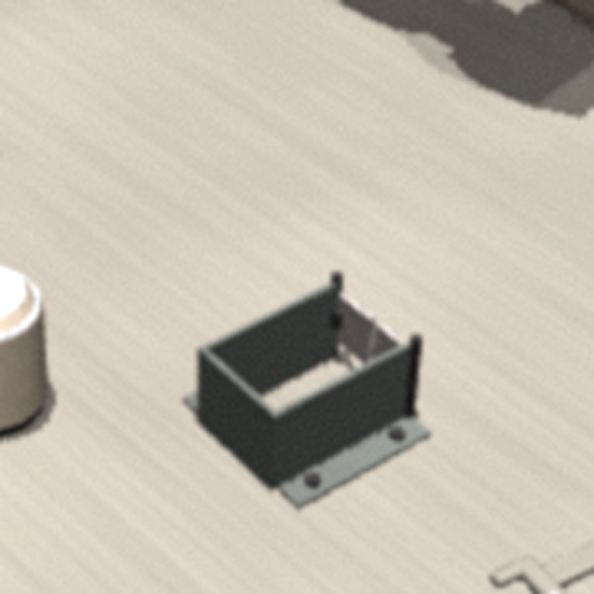

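```bash
python3 -m jog '{"xyz":[[0.9,0.45,0.3],[0.9,0.45,0.3],[0.9,0.45,0.3],[0.9,0.45,0.3],[0.9,0.45,0.3],[0.9,0.45,0.3],[0.9,0.45,0.3],[0.9,0.45,0.3],[0.9,0.45,0.3],[0.9,0.45,0.3]],"angular":[[0,0,0.6],[0,0,0.6],[0,0,0.6],[0,0,0.6],[0,0,0.6],[0,0,0.6],[0,0,0.6],[0,0,0.6],[0,0,0.6],[0,0,0.6]]}' -1
python3 -m jog '{"xyz":[[0.9,0.45,0.3],[0.9,0.45,0.3],[0.9,0.45,0.3],[0.9,0.45,0.3],[0.9,0.45,0.3],[0.9,0.45,0.3],[0.9,0.45,0.3],[0.9,0.45,0.3],[0.9,0.45,0],[0.9,0.45,0]],"angular":[[0,0,0.6],[0,0,0.6],[0,0,0.6],[0,0,0.6],[0,0,0.6],[0,0,0.6],[0,0,0.6],[0,0,0.6],[0,0,0.6],[0,0,0.6]]}'
python3 - <<'E'
from h import *
p=camera_params("wrist");im=capture("wrist"); cv2.imwrite("pics/w1.png",im[:,:,::-1]); np.savez("w1.npz",**p)
R=cv2.Rodrigues(p["rvec"])[0];print(-R.T@p["tvec"],R[2])
E
```

```text
time: 1.1
tool_pos: [311.9, -412.8, 257.3]
tcp_rot: [-3.139, 0.013, -0.675]
contact_force: [0.5, -0.6, -0.7]
grip_width: 91.3
time: 2.1
tool_pos: [498.2, -316.7, 303.8]
tcp_rot: [-3.135, 0.02, -0.019]
contact_force: [0.0, 0.6, 0.5]
grip_width: 91.4
[ 502.98347637 -234.88126312  487.56711051] [-0.02648102 -0.30113925 -0.95321241]
```

View pics/w1.png

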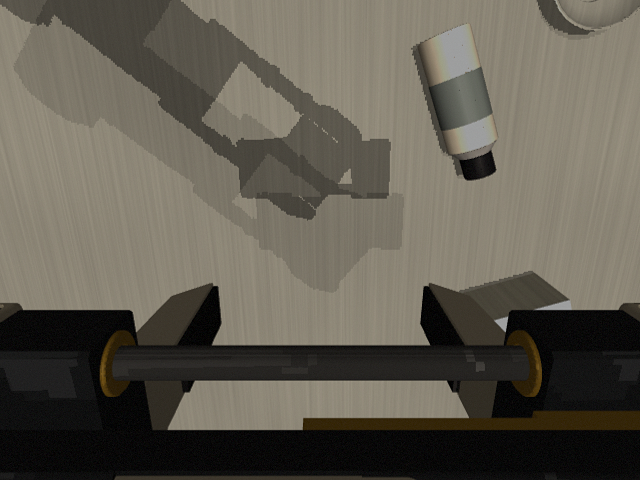

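The wrist view shows the can with its base edge (413,47)-(470,26), the shoulder near (447,153)-(497,142), and the cap tip at (480,178). The box at (515,300) is beside it.

Run:
```python
from h import *
np.set_printoptions(precision=1,suppress=True)
p=dict(np.load("w1.npz"))
f=lambda u,z=28:onz(p,u,z)[:2]
bl,br,sl,sr,c=f((413,47)),f((470,26)),f((445,152)),f((497,142)),f((480,178))
b=(bl+br)/2;s=(sl+sr)/2
print(bl,br,sl,sr,c,"base",b,"dia",np.linalg.norm(bl-br),np.linalg.norm(sl-sr),"len",np.linalg.norm(s-b),np.linalg.norm(c-b))
a=c-b;print(np.degrees(np.arctan2(a[1],a[0])));a/=np.linalg.norm(a)
for h in(90,95,100): print(h,b+a*h)
im=cv2.imread("pics/w1.png");cv2.imwrite("pics/w1z.png",cv2.resize(im[0:200,380:580],None,fx=3,fy=3))
```

```text
[ 593.8 -168.5] [ 652.6 -149.7] [ 636.4 -279.8] [ 694.6 -269.6] [ 679.6 -310.6] base [ 623.2 -159.1] dia 61.68508273653406 59.14132733083928 len 123.09951723202953 161.67542260729402
-69.58119168679646
90 [ 654.6 -243.4]
95 [ 656.4 -248.1]
100 [ 658.1 -252.8]
```

View pics/w1z.png

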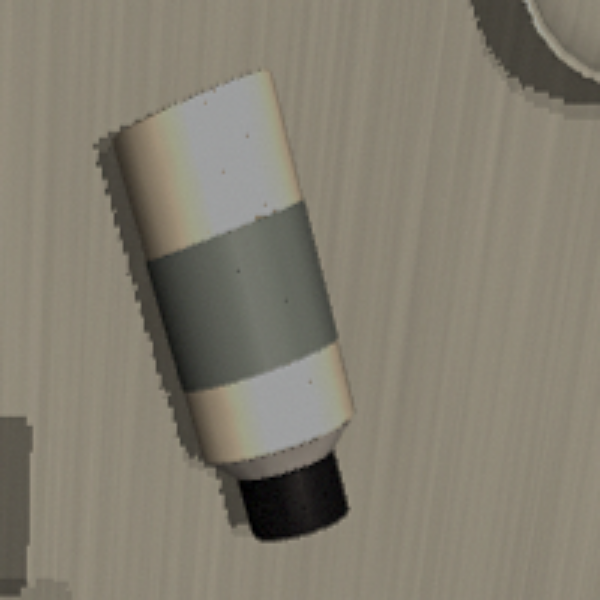

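Run:
```python
from h import *
np.set_printoptions(precision=3,suppress=True)
p=dict(np.load("w1.npz"))
f=lambda u,v,z=28:onz(p,(380+u/3,v/3),z)[:2]
bl,br,sl,sr,c1,c2=f(118,135),f(268,72),f(205,460),f(353,408),f(258,540),f(348,510)
b=(bl+br)/2;s=(sl+sr)/2;c=(c1+c2)/2
print("base",b,"dia",np.linalg.norm(bl-br),np.linalg.norm(sl-sr),"len",np.linalg.norm(s-b),np.linalg.norm(c-b))
for a in (c-b,s-b,sl-bl,sr-br): print(np.degrees(np.arctan2(a[1],a[0])))
th=np.radians(-69.5);a=np.array([np.cos(th),np.sin(th),0]);
g=np.r_[c,28]-a*62
phi=np.radians(30);dn=np.array([0,0,-1.])
t=np.cos(phi)*dn-np.sin(phi)*a; x=np.cross(a,dn);R=np.c_[x,np.cross(t,x),t]
from scipy.spatial.transform import Rotation as Ro
o=bot.get_obs();R0=Ro.from_euler('xyz',o["tcp_rot"])
print("grasp",g,"tcp",g+19*t,"pre",g-81*t,"now",o["tool_pos"])
rv=(Ro.from_matrix(R)*R0.inv()).as_rotvec();print("rot units",np.degrees(rv)/6, "dpos to pre",(g-81*t-o["tool_pos"])/20)
```

```text
base [ 626.099 -157.252] dia 54.60197997098948 57.33156249248977 len 122.13841577961834 159.39006333973785
-70.10502239272446
-70.19701463165232
-70.83912475914322
-69.5624632238441
grasp [ 658.626 -249.056   28.   ] tcp [ 655.299 -240.158   11.546] pre [ 672.81  -286.991   98.148] now [ 500.568 -314.975  303.391]
rot units [4.907 0.672 3.423] dpos to pre [  8.612   1.399 -10.262]
```

```bash
python3 - <<'E'
from h import *
np.set_printoptions(precision=1,suppress=True)
s,d=camera_params("scene"),camera_params("side")
for uv in((149,172),(167,157),(118,160)):print(onz(s,uv,0))
for uv in((312,111),(346,109)):print(onz(d,uv,0))
print(tri(s,(149,150),d,(346,77)))
E
python3 -m jog '{"xyz":[[0.8,0.14,-0.4],[0.9,0.14,-0.4],[0.9,0.14,-0.4],[0.9,0.14,-0.4],[0.9,0.14,-0.4],[0.9,0.14,-0.4],[0.9,0.14,-0.4],[0.9,0.14,-0.4],[0.9,0.14,-0.4],[0.9,0.14,-0.4]],"angular":[[0.5,0.07,0.35],[0.5,0.07,0.35],[0.5,0.07,0.35],[0.5,0.07,0.35],[0.5,0.07,0.35],[0.5,0.07,0.35],[0.5,0.07,0.35],[0.5,0.07,0.35],[0.5,0.07,0.35],[0.5,0.07,0.35]]}'
python3 - <<'E'
from h import *
p=camera_params("wrist");im=capture("wrist"); cv2.imwrite("pics/w2.png",im[:,:,::-1]); np.savez("w2.npz",**p)
E
```

```text
[ 755.4 -450.4    0. ]
[ 680.1 -485.7    0. ]
[ 790.7 -561.7    0. ]
[ 781.5 -453.8   -0. ]
[ 686.1 -490.     0. ]
(array([ 707.3, -522.5,   52.2]), np.float64(60.74791635182307))
time: 3.15
tool_pos: [657.4, -269.5, 203.8]
tcp_rot: [-2.581, -0.004, 0.37]
contact_force: [0.6, 0.2, -1.9]
grip_width: 91.5
```

View pics/w2.png

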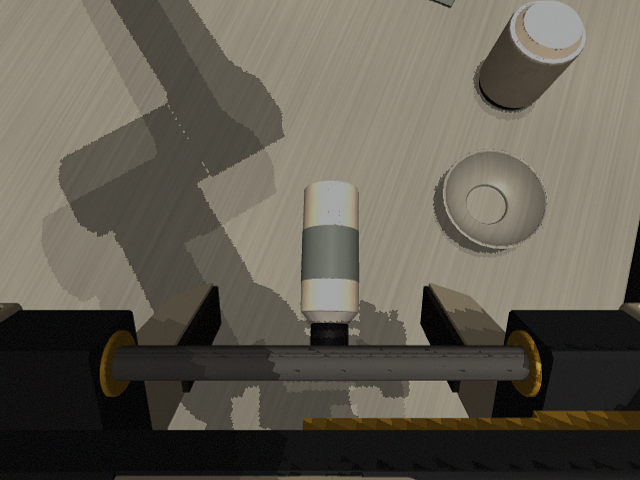

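The can is upright in the image between the fingers. Its body spans columns 302-358, with the base at row 183 and the shoulder at row 310. The dish (490,200) and filter (540,50) are clear.

```bash
cat > g.py <<'E'
from h import *
from scipy.spatial.transform import Rotation as Ro
np.set_printoptions(precision=3,suppress=True)
E
python3 - <<'E'
from g import *
p=dict(np.load("w2.npz"))
f=lambda u,v,z=28:onz(p,(u,v),z)[:2]
bl,br,sl,sr=f(303,186),f(359,186),f(301,311),f(358.5,311)
b=(bl+br)/2;s=(sl+sr)/2
print("base",b,"dia",np.linalg.norm(bl-br),np.linalg.norm(sl-sr),"len",np.linalg.norm(s-b))
a=(s-b);print(np.degrees(np.arctan2(a[1],a[0])))
th=np.radians(-70.1);a=np.array([np.cos(th),np.sin(th),0]);
g=np.r_[(b+s)/2,28]+a*36
phi=np.radians(30);dn=np.array([0,0,-1.])
t=np.cos(phi)*dn-np.sin(phi)*a; x=np.cross(a,dn);R=np.c_[x,np.cross(t,x),t]
o=bot.get_obs();R0=Ro.from_euler('xyz',o["tcp_rot"])
print("grasp",g,"tcp",g+19*t,"now",o["tool_pos"])
rv=(Ro.from_matrix(R)*R0.inv()).as_rotvec();print("rot units",np.degrees(rv)/6, "pre",(g-51*t-o["tool_pos"])/20,"then",70*t/20)
E
```

```text
base [ 623.169 -152.354] dia 57.908272522616535 54.82280053571117 len 127.13662430749883
-69.74114607346243
grasp [ 657.434 -245.84    28.   ] tcp [ 654.201 -236.907   11.546] now [ 658.688 -268.837  201.881]
rot units [-0.359 -0.073 -0.237] pre [ 0.371 -0.049 -6.486] then [-0.596  1.646 -3.031]
```

```bash
python3 -m jog '{"xyz":[[0.05,0,-0.7],[0.05,0,-0.7],[0.05,0,-0.7],[0.05,0,-0.7],[0.05,0,-0.7],[0.05,0,-0.7],[0.05,0,-0.7],[0.05,0,-0.7],[0,0,-0.6],[0,0,0]],"angular":[[-0.05,-0.01,-0.03],[-0.05,-0.01,-0.03],[-0.05,-0.01,-0.03],[-0.05,-0.01,-0.03],[-0.05,-0.01,-0.03],[-0.05,-0.01,-0.03],[-0.05,-0.01,-0.03],[0,0,0],[0,0,0],[0,0,0]]}'
python3 - <<'E'
from g import *
o=bot.get_obs();print(o["tool_pos"],(np.array([654.2,-237,11.5])-o["tool_pos"])/20)
E
```

```text
time: 4.2
tool_pos: [668.2, -275.2, 77.6]
tcp_rot: [-2.639, -0.002, 0.342]
contact_force: [-0.7, -0.4, -0.5]
grip_width: 92.1
[ 668.16  -275.215   77.571] [-0.698  1.911 -3.304]
```

```bash
python3 -m jog '{"xyz":[[-0.1,0.27,-0.47],[-0.1,0.27,-0.47],[-0.1,0.27,-0.47],[-0.1,0.27,-0.47],[-0.1,0.27,-0.47],[-0.1,0.27,-0.47],[-0.05,0.15,-0.25],[0,0,0]],"angular":[[0,0,0],[0,0,0],[0,0,0],[0,0,0],[0,0,0],[0,0,0],[0,0,0],[0,0,0]]}'
python3 - <<'E'
from g import *
o=bot.get_obs();print(o["tool_pos"],(np.array([654.2,-237,11.5])-o["tool_pos"])/20)
im=capture("wrist"); cv2.imwrite("pics/w3.png",im[:,:,::-1])
E
```

```text
time: 5.0
tool_pos: [656.9, -241.8, 19.3]
tcp_rot: [-2.648, -0.008, 0.34]
contact_force: [-0.1, 0.4, 0.3]
grip_width: 91.8
[ 656.851 -241.848   19.256] [-0.133  0.242 -0.388]
```

View pics/w3.png

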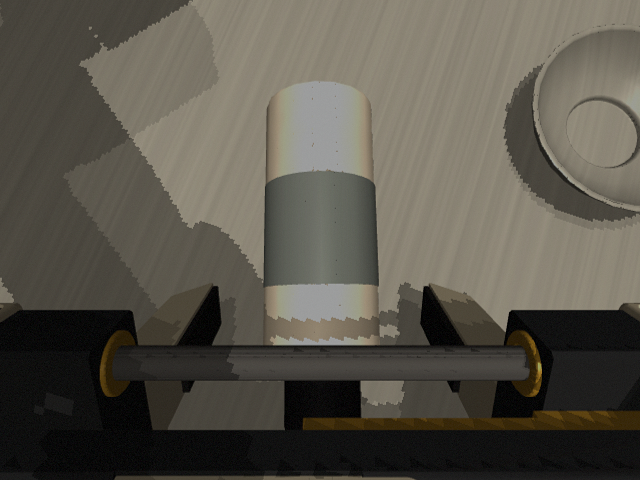

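The can is centred between the fingers, columns 265-377. I'll go down the last bit and close.

```bash
python3 -m jog '{"xyz":[[-0.07,0.13,-0.2],[-0.06,0.11,-0.17],[0,0,0]],"angular":[[0,0,0],[0,0,0],[0,0,0]]}'
python3 -m jog '{"xyz":[[0,0,0],[0,0,0],[0,0,0],[0,0,0],[0,0,0],[0,0,0],[0,0,0],[0,0,0],[0,0,0],[0,0,0]],"angular":[[0,0,0],[0,0,0],[0,0,0],[0,0,0],[0,0,0],[0,0,0],[0,0,0],[0,0,0],[0,0,0],[0,0,0]]}' 1
```

```text
time: 5.35
tool_pos: [655.1, -238.2, 13.2]
tcp_rot: [-2.651, -0.01, 0.34]
contact_force: [-0.0, -0.6, -0.9]
grip_width: 91.9
time: 6.35
tool_pos: [655.7, -238.6, 13.7]
tcp_rot: [-2.652, -0.011, 0.339]
contact_force: [0.2, 1.1, 0.2]
grip_width: 52.4
```

```bash
python3 -m jog '{"xyz":[[0,0,0],[0,0,0.3],[0,0,0.5],[0,0,0.5],[0,0,0.5],[0,0,0.5],[0,0,0]],"angular":[[0,0,0],[0,0,0],[0,0,0],[0,0,0],[0,0,0],[0,0,0],[0,0,0]]}'
python3 - <<'E'
from g import *
im=capture("wrist"); cv2.imwrite("pics/w4.png",im[:,:,::-1])
im=capture("side")[90:210,240:400]; cv2.imwrite("pics/s4.png",cv2.convertScaleAbs(cv2.resize(im[:,:,::-1],None,fx=4,fy=4),alpha=1.5))
E
```

```text
time: 7.05
tool_pos: [655.3, -239.0, 63.1]
tcp_rot: [-2.653, -0.01, 0.339]
contact_force: [0.2, -0.8, -2.0]
grip_width: 52.3
```

View pics/w4.png

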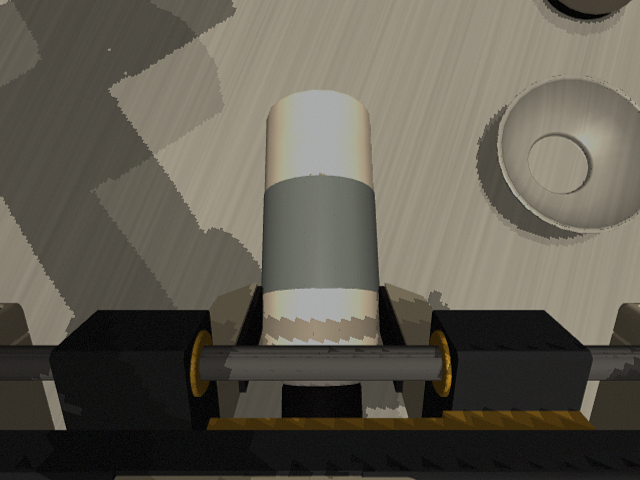

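View pics/s4.png

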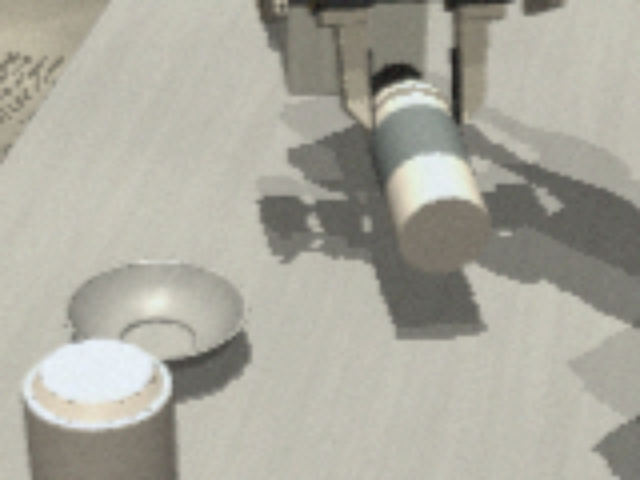

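The can is held, with its base drooping slightly: the base face is at about (443,237) in the enlarged side view. Next I measure the holder in both fixed views.

Run:
```python
from g import *
s,d=camera_params("scene"),camera_params("side")
S=lambda u,v:(260+u/3.3,150+v/3.3)
D=lambda u,v:(230+u/2.7273,100+v/2.7273)
a={"b-":((199,350),(183,367)),"b+":((275,413),(145,440)),"f+":((410,345),(318,476)),"f-":((338,288),(343,402))}
for k,(u,v) in a.items(): print(k,onz(s,S(*u),65)[:2],onz(d,D(*v),65)[:2],*tri(s,S(*u),d,D(*v)))
```

```text
b- [681.616 164.954] [679.364 166.244] [680.02  163.272  62.641] 0.4603555334696135
b+ [684.958 238.227] [686.616 239.325] [686.26  239.834  66.273] 1.0783142531615515
f+ [578.308 249.165] [575.504 247.439] [575.795 246.58   62.894] 1.7292996090902057
f- [572.901 179.251] [569.65  177.748] [569.965 176.128  62.439] 1.6299818006413507
```

```bash
cat > tgt.py <<'E'
from g import *
H=np.array([626.7,208.2,0]);YAW=np.radians(-5.5)
def target(hx,hz,hy=0,phi=30,yaw=YAW,H=H):
    f=np.array([np.cos(yaw),np.sin(yaw),0]);up=np.array([0,0,1.]);l=np.cross(up,f)
    ph=np.radians(phi);t=np.cos(ph)*f-np.sin(ph)*up
    R=np.c_[l,np.cross(t,l),t]; g=H+hx*f+hy*l+hz*up
    return g+19*t,Ro.from_matrix(R)
def delta(*a,**k):
    p,R=target(*a,**k);o=bot.get_obs();R0=Ro.from_euler('xyz',o["tcp_rot"])
    print("now",o["tool_pos"],"dpos",(p-o["tool_pos"])/20,"rot",np.degrees((R*R0.inv()).as_rotvec())/6)
E
python3 - <<'E'
from tgt import *
delta(-150,180); print(bot.get_obs()["joint_positions"])
E
```

```text
now [ 654.615 -238.724   61.335] dpos [-8.042 22.986  5.458] rot [ -9.504 -12.046   8.48 ]
[-0.602  1.047  0.698  0.294  1.791 -0.936]
```

```bash
python3 -m jog '{"xyz":[[-0.1,0,0.5],[-0.2,0,0.9],[-0.2,0,0.9],[-0.2,0,0.9],[-0.2,0,0.9],[-0.2,0,0.9],[-0.2,0,0.9],[-0.2,0,0.5],[-0.3,0.4,0],[-0.3,0.7,0]],"angular":[[0,0,0],[0,0,0],[0,0,0],[0,0,0],[0,0,0],[-0.1,-0.12,0.08],[-0.2,-0.25,0.17],[-0.3,-0.38,0.26],[-0.38,-0.48,0.34],[-0.38,-0.48,0.34]]}'
python3 -m jog '{"xyz":[[-0.3,0.9,0],[-0.3,0.9,0],[-0.3,0.9,0],[-0.3,0.9,0],[-0.3,0.9,0],[-0.3,0.9,0],[-0.3,0.9,0],[-0.3,0.9,0],[-0.3,0.9,0],[-0.3,0.9,0]],"angular":[[-0.38,-0.48,0.34],[-0.38,-0.48,0.34],[-0.38,-0.48,0.34],[-0.38,-0.48,0.34],[-0.38,-0.48,0.34],[-0.38,-0.48,0.34],[-0.38,-0.48,0.34],[-0.38,-0.48,0.34],[-0.38,-0.48,0.34],[-0.38,-0.48,0.34]]}'
python3 - <<'E'
from tgt import *
delta(-150,180); print(bot.get_obs()["joint_positions"])
cv2.imwrite("pics/sc5.png",capture("scene")[:,:,::-1]);cv2.imwrite("pics/s5.png",capture("side")[:,:,::-1])
E
```

```text
time: 8.15
tool_pos: [608.9, -219.4, 204.2]
tcp_rot: [-2.865, -0.121, 0.479]
contact_force: [0.1, 1.0, -2.6]
grip_width: 52.3
time: 9.15
tool_pos: [541.4, -31.3, 223.2]
tcp_rot: [2.741, -0.248, 0.99]
contact_force: [0.5, -0.1, -3.0]
grip_width: 52.5
now [541.429 -31.337 223.19 ] dpos [-2.383 12.617 -2.634] rot [-4.22  -5.066  3.682]
[-0.257  0.102  1.886  0.14   0.699 -1.283]
```

View pics/s5.png

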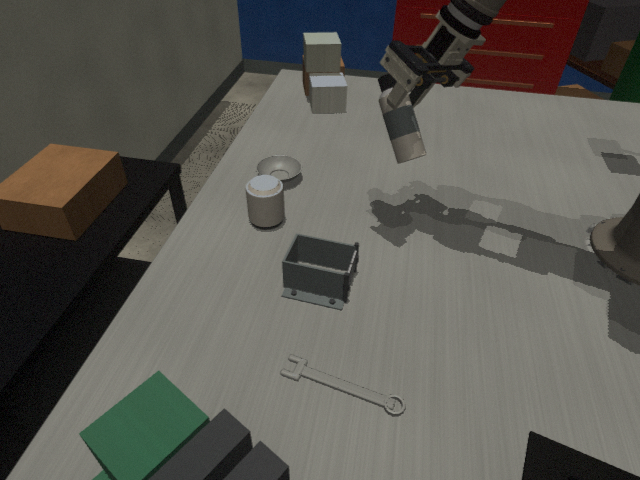

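The can hangs from the gripper at (402,125) in the side view, half turned upright and well clear of the filter and dish. I'll continue the turn.

```bash
python3 -m jog '{"xyz":[[-0.15,0.9,0],[-0.15,0.9,0],[-0.15,0.9,0],[-0.15,0.9,0],[-0.15,0.9,0],[-0.15,0.9,0],[-0.15,0.9,0],[-0.15,0.9,0],[-0.15,0.9,0],[-0.15,0.9,0]],"angular":[[-0.38,-0.46,0.33],[-0.38,-0.46,0.33],[-0.38,-0.46,0.33],[-0.38,-0.46,0.33],[-0.38,-0.46,0.33],[-0.38,-0.46,0.33],[-0.38,-0.46,0.33],[-0.38,-0.46,0.33],[-0.38,-0.46,0.33],[-0.38,-0.46,0.33]]}'
python3 - <<'E'
from tgt import *
delta(-140,150); print(bot.get_obs()["joint_positions"])
E
```

```text
time: 10.25
tool_pos: [511.0, 116.7, 277.6]
tcp_rot: [2.263, -0.077, 1.392]
contact_force: [-0.9, 0.3, -2.9]
grip_width: 52.6
now [510.994 116.709 277.603] dpos [-0.364  5.167 -6.855] rot [-0.951 -1.495  0.729]
[ 0.268 -0.052  2.153 -0.994  0.351 -0.254]
```

Run:
```python
from tgt import *
from scipy.optimize import least_squares
Q=np.array([[-1.469,.342,1.524,0,1.275,-.146],[-0.602,1.047,.698,.294,1.791,-.936],[-.257,.102,1.886,.14,.699,-1.283],[.268,-.052,2.153,-.994,.351,-.254]])
P=np.array([[128.79,-508.98,201.04],[654.6,-238.7,61.3],[541.4,-31.3,223.2],[511,116.7,277.6]])
E=[[np.pi,0,-1.323],[-2.653,-.01,.339],[2.741,-.248,.99],[2.263,-.077,1.392]]
T=[Ro.from_euler('xyz',e).as_matrix()[:,2] for e in E]
def res(v):
    a,d,L1,L2,e,L3=v;r=[]
    for q,p,t in zip(Q,P,T):
        s=q[1]+q[2];R=a+L1*np.sin(q[1])+L2*np.sin(s)+e*np.cos(s);z=d+L1*np.cos(q[1])+L2*np.cos(s)-e*np.sin(s)
        w=np.array([R*np.cos(q[0]),R*np.sin(q[0]),z]);r+=list(w+L3*t-p)
    return np.array(r)
s=least_squares(res,[50,300,400,400,0,250]);print(s.x,s.fun)
t=T[3];print("t",t,"phi",np.degrees(np.arcsin(-t[2])),"yaw",np.degrees(np.arctan2(t[1],t[0])))
for i in range(4):print("forearm down",np.degrees(Q[i,1]+Q[i,2])-90)
cv2.imwrite("pics/sc6.png",capture("scene")[:,:,::-1]);cv2.imwrite("pics/s6.png",capture("side")[:,:,::-1])
```

```text
[-67.542 285.416 527.879 448.452  76.3   378.591] [-76.318  -4.695  -0.379 -36.341 -55.825   0.995 -17.738 -71.011  -2.072
  23.388 -83.164   1.456]
t [ 0.766 -0.089 -0.636] phi 39.51974497873327 yaw -6.595258085213074
forearm down 16.913924571411627
forearm down 9.981135250328649
forearm down 23.90400967200766
forearm down 30.37843275698596
```

View pics/s6.png

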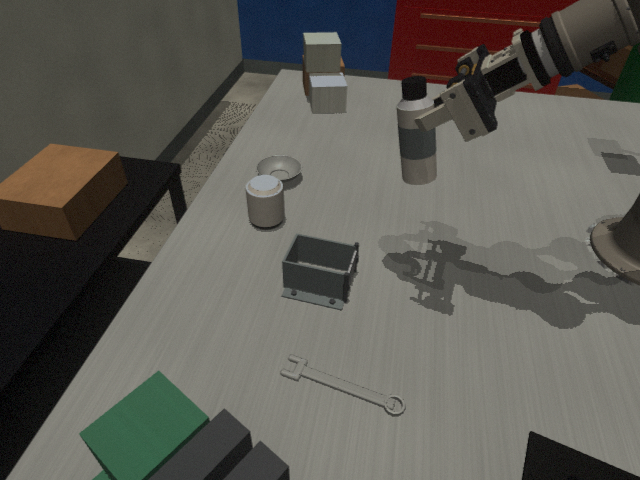

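View pics/sc6.png

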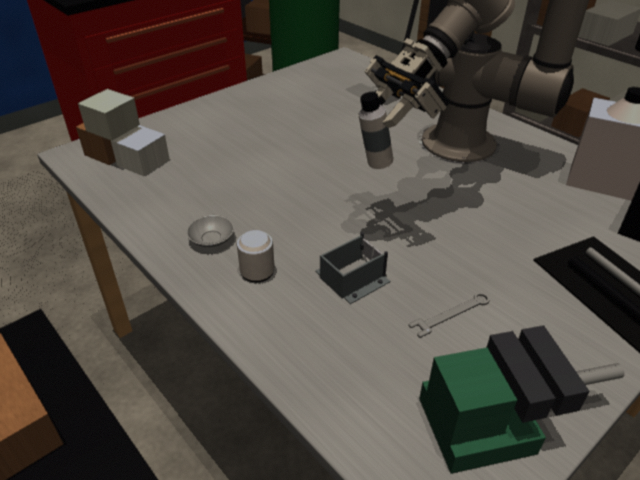

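In both views the can is nearly plumb. In the side view the cap is at (413,80) and the base at (420,180); in the scene view the cap is at (370,97) and the base at (379,163). Now its tilt and height:

Run:
```python
from tgt import *
s,d=camera_params("scene"),camera_params("side")
a=cv2.imread("pics/s6.png")[60:200,350:490];b=cv2.imread("pics/sc6.png")[80:220,310:450]
cv2.imwrite("pics/z6.png",cv2.convertScaleAbs(cv2.resize(np.hstack([a,b]),None,fx=2.85,fy=4),alpha=1.5))
```

```text
(no output)
```

View pics/z6.png

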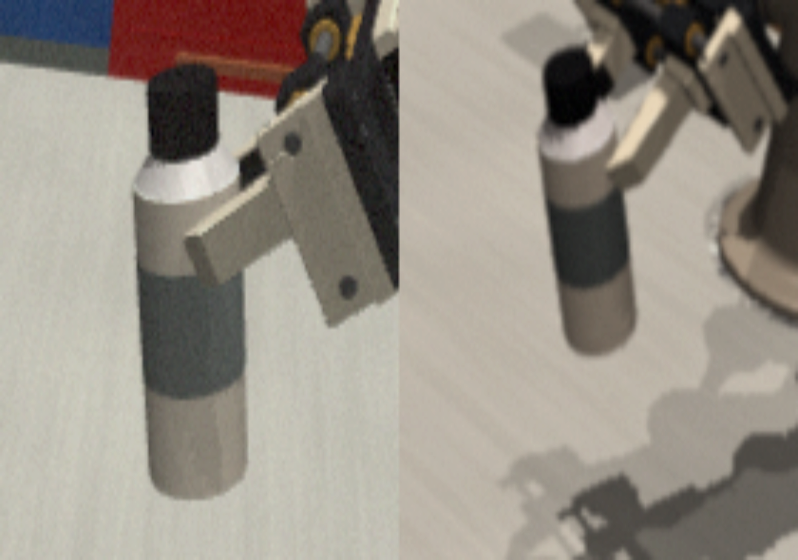

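Run:
```python
from tgt import *
s,d=camera_params("scene"),camera_params("side")
c,e1=tri(s,(370,94.5),d,(413.5,79.5));b,e2=tri(s,(380.2,164.5),d,(419.5,180))
print(c,e1,b,e2,"len",np.linalg.norm(c-b),(c-b)/np.linalg.norm(c-b),bot.get_obs()["tool_pos"])
```

```text
[513.199 118.94  354.733] 2.6425583273148394 [479.208 129.604 188.643] 3.4947685163798248 len 169.86744698156755 [ 0.2   -0.063  0.978] [511.463 117.551 279.115]
```

```bash
python3 -m jog '{"xyz":[[0,0,0],[0,0,0],[0,0,0],[0,0,0],[0,0,0],[0,0,0],[0,0,0],[0,0,0]],"angular":[[0.08,0.7,0],[0.08,0.7,0],[0.08,0.7,0.3],[0,0,0.9],[0,0,0.9],[0,0,0.9],[0,0,0.9],[0,0,0.9]]}'
python3 - <<'E'
from tgt import *
o=bot.get_obs();t=Ro.from_euler('xyz',o["tcp_rot"]).as_matrix()[:,2];print(o["joint_positions"],"phi",np.degrees(np.arcsin(-t[2])),"yaw",np.degrees(np.arctan2(t[1],t[0])))
E
```

```text
time: 11.15
tool_pos: [508.2, 109.4, 274.3]
tcp_rot: [2.471, -0.064, 1.737]
contact_force: [-0.3, -0.5, -3.2]
grip_width: 52.0
[-0.064 -0.077  2.029  0.36   0.57  -2.021] phi 51.45297347265322 yaw 14.078977510721383
```

```bash
python3 -m jog '{"xyz":[[0,0,0],[0,0,0],[0,0,0],[0,0,0],[0,0,0],[0,0,0],[0,0,0],[0,0,0],[0,0,0],[0,0,0]],"angular":[[0,0,0.95],[0,0,0.95],[0,0,0.95],[0,0,0.95],[0,0,0.95],[0.3,-0.3,0.8],[0.6,-0.4,0.7],[0.7,-0.4,0.6],[0.8,-0.4,0],[0.8,-0.4,0]]}'
python3 - <<'E'
from tgt import *
o=bot.get_obs();t=Ro.from_euler('xyz',o["tcp_rot"]).as_matrix()[:,2];print(o["joint_positions"],"phi",np.degrees(np.arcsin(-t[2])),"yaw",np.degrees(np.arctan2(t[1],t[0])))
cv2.imwrite("pics/sc7.png",capture("scene")[:,:,::-1]);cv2.imwrite("pics/s7.png",capture("side")[:,:,::-1])
a=cv2.imread("pics/s7.png")[60:200,340:480];b=cv2.imread("pics/sc7.png")[80:220,310:450]
cv2.imwrite("pics/z7.png",cv2.convertScaleAbs(cv2.resize(np.hstack([a,b]),None,fx=2.85,fy=4),alpha=1.5))
E
```

```text
time: 12.15
tool_pos: [536.7, 142.2, 352.5]
tcp_rot: [2.202, -0.216, 2.422]
contact_force: [0.5, -0.2, -3.5]
grip_width: 52.4
[-0.435  0.101  1.826  1.015  1.266 -3.104] phi 35.18776504808384 yaw 57.62984023860353
```

View pics/z7.png

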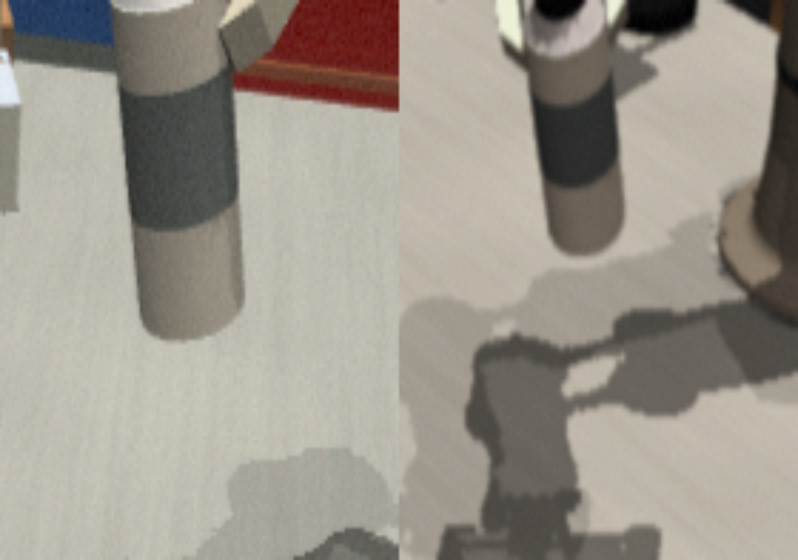

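The can is in the upper part of both crops, its base at about (190,330) in the side crop. Joint 6 has reached its limit and the roll is off. I'll fit the kinematics from the logged poses to find a standing pose that can be reached.

```bash
cat > fk.py <<'E'
from tgt import *
from scipy.optimize import least_squares
Q=np.array([[-1.469,.342,1.524,0,1.275,-.146],[-0.602,1.047,.698,.294,1.791,-.936],[-.257,.102,1.886,.14,.699,-1.283],[.268,-.052,2.153,-.994,.351,-.254],[-0.064,-0.077,2.029,0.36,0.57,-2.021],[-0.435,0.101,1.826,1.015,1.266,-3.104]])
P=np.array([[128.79,-508.98,201.04],[654.6,-238.7,61.3],[541.4,-31.3,223.2],[511,116.7,277.6],[508.2,109.4,274.3],[536.7,142.2,352.5]])
E=[[np.pi,0,-1.323],[-2.653,-.01,.339],[2.741,-.248,.99],[2.263,-.077,1.392],[2.471,-.064,1.737],[2.202,-.216,2.422]]
def fk(q,v,sg=(1,1,1,0)):
    a,d,L1,L2,e,L3,y=v;s=q[1]+q[2]
    R=Ro.from_euler('ZYZYZ',[q[0],s,sg[0]*q[3],q[4],sg[1]*q[5]+sg[3]])
    w=Ro.from_euler('Z',q[0]).apply([a+L1*np.sin(q[1])+L2*np.sin(s)+e*np.cos(s),y,d+L1*np.cos(q[1])+L2*np.cos(s)-e*np.sin(s)])
    return w+L3*R.as_matrix()[:,2],R
E
python3 - <<'E'
from fk import *
best=None
for s4 in(1,-1):
  for s6 in(1,-1):
    for off in(0,np.pi/2,np.pi,-np.pi/2):
      e=[np.degrees((fk(q,[0]*7,(s4,s6,1,off))[1].inv()*Ro.from_euler('xyz',x)).magnitude()) for q,x in zip(Q,E)]
      if max(e)<25: print(s4,s6,off,np.round(e,1));sg=(s4,s6,1,off)
f=lambda v:np.concatenate([fk(q,v,sg)[0]-p for q,p in zip(Q,P)])
s=least_squares(f,[0,300,450,450,0,250,70],x_scale=100);print(s.x,np.abs(s.fun).max())
np.savez("fk.npz",v=s.x,sg=sg)
E
```

```text
Traceback (most recent call last):
  File "fk.py", line 8, in fk
    R=Ro.from_euler('ZYZYZ',[q[0],s,sg[0]*q[3],q[4],sg[1]*q[5]+sg[3]])
  File "scipy/spatial/transform/_rotation.pyx", line 1413, in scipy.spatial.transform._rotation.Rotation.from_euler
ValueError: Expected axis specification to be a non-empty string of upto 3 characters, got ZYZYZ
```

```bash
sed -i "s/R=Ro.from_euler('ZYZYZ',\[q\[0\],s,sg\[0\]\*q\[3\],q\[4\],sg\[1\]\*q\[5\]+sg\[3\]\])/R=Ro.from_euler('ZYZ',[q[0],s,sg[0]*q[3]])*Ro.from_euler('YZ',[q[4],sg[1]*q[5]+sg[3]])/" fk.py
python3 - <<'E'
from fk import *
for s4 in(1,-1):
  for s6 in(1,-1):
    for off in(0,np.pi/2,np.pi,-np.pi/2):
      e=[np.degrees((fk(q,[0]*7,(s4,s6,1,off))[1].inv()*Ro.from_euler('xyz',x)).magnitude()) for q,x in zip(Q,E)]
      if max(e)<25: print(s4,s6,off,np.round(e,1));sg=(s4,s6,1,off)
f=lambda v:np.concatenate([fk(q,v,sg)[0]-p for q,p in zip(Q,P)])
s=least_squares(f,[0,300,450,450,0,250,70],x_scale=100);print(s.x,np.abs(s.fun).max())
np.savez("fk.npz",v=s.x,sg=sg)
E
```

```text
1 1 3.141592653589793 [0.  0.2 0.  0.1 0.  0. ]
[ -0.521 222.965 506.539 379.992  46.494 344.071  76.413] 0.24469986924214027
```

```bash
cat >> fk.py <<'E'
try:
    _z=np.load("fk.npz");V=_z["v"];SG=_z["sg"]
except Exception: pass
LO=np.array([-2.53,-.77,.04,-1,.28,-3.11])+.03;HI=np.array([2.53,2.02,2.7,4.14,2.66,3.11])-.03
E
python3 - <<'E'
from fk import *
u6=Ro.from_euler('xyz',E[3]).inv().apply([.2,-.063,.978]);print("axis in tool",u6)
u=np.array([0,np.cos(np.radians(28)),-np.sin(np.radians(28))])
rng=np.random.default_rng(0);out=[]
for k in range(400):
    q0=rng.uniform(LO,HI);q0[0]=0
    def f(q):
        p,R=fk(np.r_[0,q],V,SG);v=R.apply(u);return np.r_[(p[2]-90)/100,v[:2]*3,(v[2]-1)*3]
    s=least_squares(f,q0[1:],bounds=(LO[1:],HI[1:]))
    if np.abs(s.fun).max()<1e-3:
        q=np.r_[0,s.x];p,R=fk(q,V,SG);t=R.as_matrix()[:,2]
        r=np.hypot(p[0],p[1]);az=np.degrees(np.arctan2(p[1],p[0]))
        if 400<r<800: out.append((np.degrees(np.arctan2(t[1],t[0])),r,az,*q[1:]))
out=np.array(out);print(len(out))
np.set_printoptions(precision=2,suppress=True,linewidth=120)
for o in out[np.argsort(out[:,5])][::max(1,len(out)//45)]:print(o)
E
```

```text
axis in tool [ 0.049  0.885 -0.464]
129
[-115.41  723.05  -15.89    1.21    0.64   -0.96    1.81    0.47]
[-114.35  502.51  -23.5     0.82    1.6    -0.94    1.46    0.92]
[-115.38  545.96  -21.27    0.89    1.43   -0.92    1.53    0.84]
[-120.67  598.51  -17.99    1.01    1.13   -0.87    1.7     0.75]
[-134.65  591.44  -13.67    1.12    0.85   -0.75    1.97    0.78]
[-134.15  516.83  -15.9     0.98    1.19   -0.71    1.82    0.91]
[-161.7   568.1    -1.91    1.3     0.42   -0.44    2.43    1.08]
[-157.06  469.03   -5.13    1.05    1.03   -0.4     2.07    1.17]
[-157.93  450.32   -4.81    1.02    1.1    -0.38    2.04    1.2 ]
[-163.82  503.9    -0.94    1.14    0.81   -0.32    2.23    1.24]
[-177.7   564.38    6.53    1.34    0.35   -0.06    2.54    1.5 ]
[165.16 447.03  20.18   0.99   1.17   0.26   2.04   1.81]
[155.62 512.91  23.17   1.05   1.03   0.43   2.07   1.99]
[143.99 418.64  37.53   0.81   1.63   0.55   1.68   1.96]
[138.52 492.39  34.33   0.88   1.45   0.63   1.73   2.08]
[138.62 552.04  30.15   0.98   1.2    0.65   1.85   2.17]
[134.72 402.85  46.51   0.73   1.88   0.68  
[... 2097 characters left out ...]
.53]
[ -7.14 716.55   3.09   0.67   2.09   3.31   0.7    1.5 ]
[-16.4  642.09  -0.83   0.63   2.25   3.48   0.84   1.47]
[-37.36 449.88 -13.88   0.69   2.67   3.74   1.26   1.71]
[-27.95 648.16  -5.84   0.65   2.18   3.75   0.82   1.37]
[-25.29 744.25  -4.11   0.71   1.94   3.81   0.66   1.23]
[-42.38 494.67 -15.04   0.63   2.51   3.88   1.08   1.57]
[-26.5  788.42  -4.3    0.75   1.81   3.92   0.6    1.12]
[-43.15 573.93 -13.23   0.63   2.29   4.     0.93   1.38]
[-43.28 614.42 -12.39   0.65   2.18   4.06   0.87   1.29]
[-37.04 716.94  -8.55   0.71   1.94   4.07   0.73   1.13]
[-35.16 757.75  -7.47   0.74   1.84   4.09   0.67   1.06]
[-59.07 409.64 -26.72   0.67   2.63   4.11   1.17   1.72]
```

```bash
cat >> fk.py <<'E'
def ik(p,R,q0):
    f=lambda q:(lambda P_,R_:np.r_[(P_-p)/100,(R*R_.inv()).as_rotvec()])(*fk(q,V,SG))
    s=least_squares(f,np.clip(q0,LO+1e-3,HI-1e-3),bounds=(LO,HI));return s.x,np.abs(s.fun).max()
def orient(yaw,phi):
    return target(0,0,phi=phi,yaw=np.radians(yaw))[1]
E
python3 - <<'E'
from fk import *
o=bot.get_obs();q=o["joint_positions"];R0=Ro.from_euler('xyz',o["tcp_rot"]);p0=o["tool_pos"]
print(fk(q,V,SG)[0],p0,q)
from scipy.spatial.transform import Slerp
for (x,y,yaw) in((500,0,-90),(520,-60,-80),(520,-60,-100),(560,-50,-90),(520,-100,-100)):
  p1=np.array([x,y,250.]);q1=np.array(q);p=p0;R=R0;log=[];
  for (pn,Rn) in((p1,orient(yaw,80)),(p1,orient(yaw,28)),(np.array([x,y,90.]),orient(yaw,28))):
    S=Slerp([0,1],Ro.concatenate([R,Rn]));mx=0
    for k in np.linspace(.1,1,10):
        qq,e=ik(p+(pn-p)*k,S(k),q1);mx=max(mx,e);q1=qq
    log.append((np.round(q1,2),round(mx,3),np.round(np.degrees((Rn*R.inv()).as_rotvec())/6,2)));p,R=pn,Rn
  print(x,y,yaw);[print("  ",l) for l in log]
E
```

```text
[536.977 141.999 352.554] [536.952 141.738 352.45 ] [-0.435  0.1    1.826  1.014  1.264 -3.104]
500 0 -90
   (array([-0.03,  0.27,  1.5 , -0.18,  1.36,  0.  ]), np.float64(0.0), array([  0.94,   9.39, -20.88]))
   (array([ 0.42,  0.58,  1.53, -0.94,  1.64,  0.66]), np.float64(0.0), array([-8.67, -0.  ,  0.  ]))
   (array([ 0.42,  0.82,  1.62, -0.95,  1.45,  0.93]), np.float64(0.0), array([0., 0., 0.]))
520 -60 -80
   (array([-0.15,  0.28,  1.49, -0.17,  1.32, -0.29]), np.float64(0.0), array([  0.11,   9.12, -19.36]))
   (array([ 0.29,  0.47,  1.63, -0.97,  1.42,  0.5 ]), np.float64(0.096), array([-8.54, -1.5 , -0.  ]))
   (array([ 0.27,  0.73,  1.67, -0.97,  1.29,  0.74]), np.float64(0.122), array([0., 0., 0.]))
520 -60 -100
   (array([-0.15,  0.32,  1.43, -0.18,  1.4 ,  0.06]), np.float64(0.0), array([  1.82,   9.62, -22.39]))
   (array([ 0.27,  0.64,  1.42, -0.93,  1.69,  0.64]), np.float64(0.0), array([-8.54,  1.5 ,  0.  ]))
   (array([ 0.27,  0.86,  1.51, -0.92,  1.5 ,  0.88]), np.float64(0.0), array([0., 0., 0.]))
560 -50 -90
   (array([-0.12,  0.38,  1.35, -0.18,  1.4 , -0.09]), np.float64(0.0), array([  0.94,   9.39, -20.88]))
   (array([ 0.29,  0.62,  1.41, -0.97,  1.58,  0.54]), np.float64(0.034), array([-8.67, -0.  ,  0.  ]))
   (array([ 0.28,  0.85,  1.49, -0.97,  1.43,  0.78]), np.float64(0.038), array([0., 0., 0.]))
520 -100 -100
   (array([-0.22,  0.32,  1.43, -0.18,  1.38, -0.01]), np.float64(0.0), array([  1.82,   9.62, -22.39]))
   (array([ 0.21,  0.62,  1.46, -0.96,  1.63,  0.62]), np.float64(0.0), array([-8.54,  1.5 ,  0.  ]))
   (array([ 0.21,  0.84,  1.55, -0.97,  1.45,  0.88]), np.float64(0.0), array([0., 0., 0.]))
```

Run:
```python
from fk import *
o=bot.get_obs();q=o["joint_positions"];R0=Ro.from_euler('xyz',o["tcp_rot"]);p0=o["tool_pos"]
from scipy.spatial.transform import Slerp
for (x,y,yaw) in((500,0,-110),(500,0,-120)):
  p1=np.array([x,y,270.]);q1=np.array(q);p=p0;R=R0;log=[];
  for (pn,Rn) in((p1,orient(yaw,80)),(p1,orient(yaw,28)),(np.array([x,y,90.]),orient(yaw,28))):
    S=Slerp([0,1],Ro.concatenate([R,Rn]));mx=0;dj=0
    for k in np.linspace(.04,1,25):
        qq,e=ik(p+(pn-p)*k,S(k),q1);mx=max(mx,e);dj=max(dj,np.abs(qq-q1).max());q1=qq
    log.append((np.round(q1,2),round(mx,3),round(dj,2),np.round((pn-p)/20,2),np.round(np.degrees((Rn*R.inv()).as_rotvec())/6,2)));p,R=pn,Rn
  print(x,y,yaw);[print("  ",l) for l in log]
```

```text
500 0 -110
   (array([-0.04,  0.3 ,  1.41, -0.17,  1.49,  0.33]), np.float64(0.0), np.float64(0.22), array([-1.85, -7.09, -4.12]), array([  2.76,   9.81, -23.88]))
   (array([ 0.33,  0.7 ,  1.24, -0.83,  1.93,  0.68]), np.float64(0.0), np.float64(0.03), array([0., 0., 0.]), array([-8.14,  2.96, -0.  ]))
   (array([ 0.33,  0.92,  1.35, -0.77,  1.69,  0.92]), np.float64(0.0), np.float64(0.01), array([ 0.,  0., -9.]), array([0., 0., 0.]))
500 0 -120
   (array([-0.05,  0.31,  1.39, -0.16,  1.52,  0.49]), np.float64(0.0), np.float64(0.25), array([-1.85, -7.09, -4.12]), array([  3.76,   9.96, -25.36]))
   (array([ 0.27,  0.76,  1.11, -0.77,  2.05,  0.72]), np.float64(0.0), np.float64(0.03), array([0., 0., 0.]), array([-7.51,  4.33, -0.  ]))
   (array([ 0.27,  0.97,  1.22, -0.69,  1.81,  0.95]), np.float64(0.0), np.float64(0.01), array([ 0.,  0., -9.]), array([0., 0., 0.]))
```

```bash
python3 -m jog '{"xyz":[[-0.06,-0.24,-0.14],[-0.06,-0.24,-0.14],[-0.06,-0.24,-0.14],[-0.06,-0.24,-0.14],[-0.06,-0.24,-0.14],[-0.06,-0.24,-0.14],[-0.06,-0.24,-0.14],[-0.06,-0.24,-0.14],[-0.06,-0.24,-0.14],[-0.06,-0.24,-0.14]],"angular":[[0.09,0.33,-0.8],[0.09,0.33,-0.8],[0.09,0.33,-0.8],[0.09,0.33,-0.8],[0.09,0.33,-0.8],[0.09,0.33,-0.8],[0.09,0.33,-0.8],[0.09,0.33,-0.8],[0.09,0.33,-0.8],[0.09,0.33,-0.8]]}'
cat > to.py <<'E'
import sys
from fk import *
x,y,z,yaw,phi=map(float,sys.argv[1:6])
o=bot.get_obs();R0=Ro.from_euler('xyz',o["tcp_rot"])
print("q",o["joint_positions"],"p",o["tool_pos"]);print("dpos",(np.array([x,y,z])-o["tool_pos"])/20,"rot",np.degrees((orient(yaw,phi)*R0.inv()).as_rotvec())/6)
E
python3 to.py 500 0 270 -110 80
```

```text
time: 13.25
tool_pos: [521.0, 81.4, 316.2]
tcp_rot: [2.528, -0.41, 1.431]
contact_force: [-0.1, 0.1, -3.4]
grip_width: 52.7
q [-0.256 -0.101  1.96   0.603  0.76  -1.889] p [520.958  81.391 316.178]
dpos [-1.048 -4.07  -2.309] rot [  1.75    6.111 -15.595]
```

```bash
python3 -m jog '{"xyz":[[-0.05,-0.2,-0.12],[-0.05,-0.2,-0.12],[-0.05,-0.2,-0.12],[-0.05,-0.2,-0.12],[-0.05,-0.2,-0.12],[-0.05,-0.2,-0.12],[-0.05,-0.2,-0.12],[-0.05,-0.2,-0.12],[-0.05,-0.2,-0.12],[-0.05,-0.2,-0.12]],"angular":[[0.09,0.31,-0.8],[0.09,0.31,-0.8],[0.09,0.31,-0.8],[0.09,0.31,-0.8],[0.09,0.31,-0.8],[0.09,0.31,-0.8],[0.09,0.31,-0.8],[0.09,0.31,-0.8],[0.09,0.31,-0.8],[0.09,0.31,-0.8]]}'
python3 to.py 500 0 270 -110 80
```

```text
time: 14.25
tool_pos: [504.7, 32.1, 288.9]
tcp_rot: [2.862, -0.272, 0.428]
contact_force: [1.1, -0.0, -3.1]
grip_width: 52.2
q [ 0.014  0.045  1.727 -0.176  1.017 -0.31 ] p [504.699  32.096 288.89 ]
dpos [-0.235 -1.605 -0.944] rot [ 0.919  2.696 -7.232]
```

```bash
python3 -m jog '{"xyz":[[-0.02,-0.18,-0.1],[-0.02,-0.18,-0.1],[-0.02,-0.18,-0.1],[-0.02,-0.18,-0.1],[-0.02,-0.18,-0.1],[-0.02,-0.18,-0.1],[-0.02,-0.18,-0.1],[-0.02,-0.18,-0.1],[-0.02,-0.18,-0.1],[-0.02,0,-0.1]],"angular":[[0.1,0.29,-0.78],[0.1,0.29,-0.78],[0.1,0.29,-0.78],[0.1,0.29,-0.78],[0.1,0.29,-0.78],[0.1,0.29,-0.78],[0.1,0.29,-0.78],[0.1,0.29,-0.78],[0.1,0.29,-0.78],[0.1,0.29,-0.78]]}'
python3 to.py 500 0 250 -110 28
```

```text
time: 15.25
tool_pos: [499.3, -9.0, 268.1]
tcp_rot: [2.95, 0.037, -0.451]
contact_force: [1.1, 0.4, -2.6]
grip_width: 52.4
q [-0.059  0.333  1.37  -0.163  1.547  0.4  ] p [499.284  -8.999 268.118]
dpos [ 0.036  0.45  -0.906] rot [-7.965  3.006  1.063]
```

```bash
python3 -m jog '{"xyz":[[0,0.04,-0.08],[0,0.04,-0.08],[0,0.04,-0.08],[0,0.04,-0.08],[0,0.04,-0.08],[0,0.04,-0.08],[0,0.04,-0.08],[0,0.04,-0.08],[0,0.04,-0.08],[0,0.04,-0.08]],"angular":[[-0.8,0.3,0.11],[-0.8,0.3,0.11],[-0.8,0.3,0.11],[-0.8,0.3,0.11],[-0.8,0.3,0.11],[-0.8,0.3,0.11],[-0.8,0.3,0.11],[-0.8,0.3,0.11],[-0.8,0.3,0.11],[-0.8,0.3,0.11]]}'
python3 to.py 500 0 250 -110 28
python3 - <<'E'
from tgt import *
cv2.imwrite("pics/sc8.png",capture("scene")[:,:,::-1]);cv2.imwrite("pics/s8.png",capture("side")[:,:,::-1])
E
```

```text
time: 16.25
tool_pos: [506.2, -8.9, 253.7]
tcp_rot: [2.023, -0.029, -0.342]
contact_force: [0.1, -0.2, -3.5]
grip_width: 52.4
q [ 0.324  0.728  1.262 -0.856  1.897  0.729] p [506.229  -8.938 253.707]
dpos [-0.311  0.447 -0.185] rot [ 0.417  0.143 -0.066]
```

View pics/s8.png

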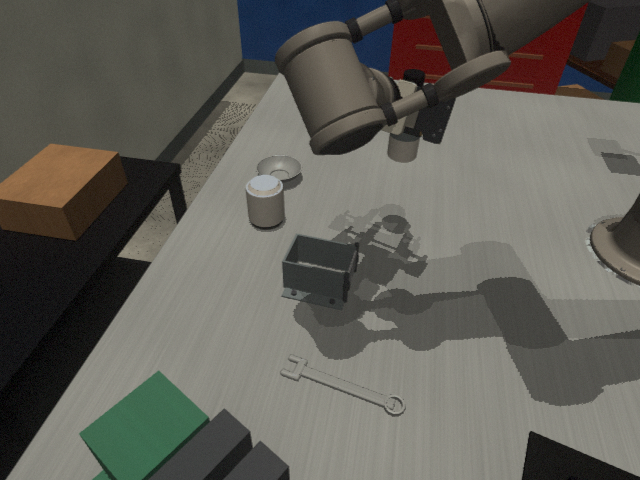

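View pics/sc8.png

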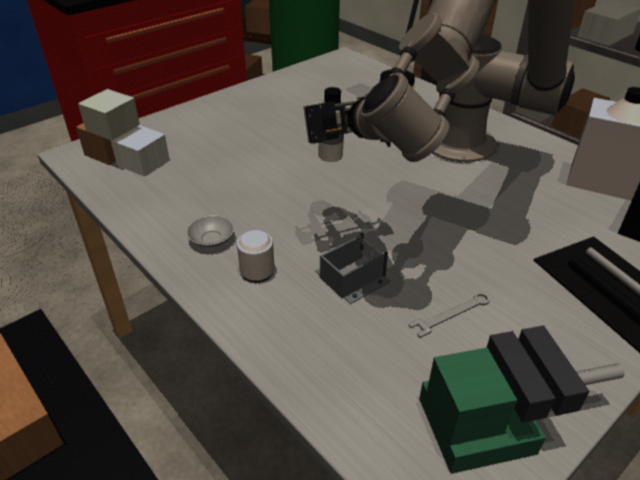

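Run:
```python
from tgt import *
a=cv2.imread("pics/s8.png")[60:180,350:470];b=cv2.imread("pics/sc8.png")[70:190,280:400]
cv2.imwrite("pics/z8.png",cv2.convertScaleAbs(cv2.resize(np.hstack([a,b]),None,fx=3.3,fy=3.3,interpolation=cv2.INTER_CUBIC),alpha=1.7))
```

```text
(no output)
```

View pics/z8.png

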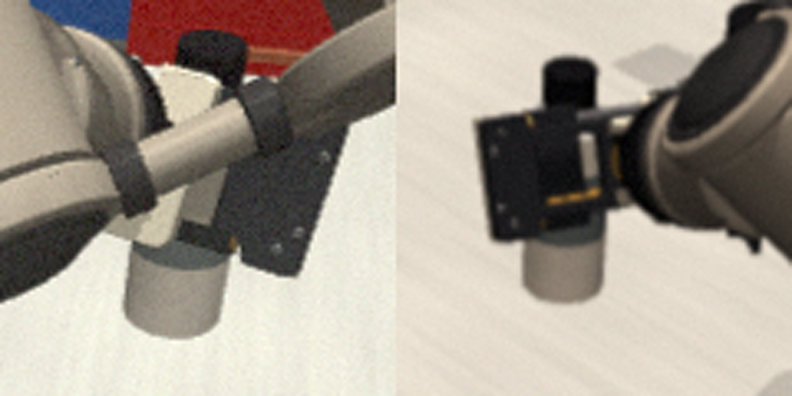

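Run:
```python
from tgt import *
s,d=camera_params("scene"),camera_params("side")
c,e1=tri(s,(332.7,90.6),d,(413.9,74.5));b,e2=tri(s,(330.8,156.7),d,(402.4,156.4))
print(c,e1,b,e2,"len",np.linalg.norm(c-b),(c-b)/np.linalg.norm(c-b))
o=bot.get_obs();R=Ro.from_euler('xyz',o["tcp_rot"]);t=R.as_matrix()[:,2];g=o["tool_pos"]-19*t;print("grasp",g)
u=Ro.from_euler('xyz',[2.263,-.077,1.392]).inv().apply([.2,-.063,.978]);print("axis predicted from earlier",R.apply(u))
print("axis from phi=28",R.apply([0,.883,-.469]))
for k in(c,b):print(proj(s,[g-[0,0,98],g+[0,0,62]]),proj(d,[g-[0,0,98],g+[0,0,62]]));break
```

```text
[511.56   10.514 321.482] 6.3048073169463565 [509.831   6.649 159.637] 2.842075910874258 len 161.89964841177078 [0.011 0.024 1.   ]
grasp [510.897   7.885 259.123]
axis predicted from earlier [0.035 0.02  0.999]
axis from phi=28 [-0.009  0.042  0.999]
[[330.922 157.145]
 [332.133  91.797]] [[402.184 155.279]
 [415.107  72.264]]
```

The two views agree: the can stands plumb in the grip to within 2°, 162 mm long as measured, with its base at z≈160 and its axis at (510,8). I'll lower it.

```bash
python3 -m jog '{"xyz":[[0,0,-0.5],[0,0,-0.9],[0,0,-0.9],[0,0,-0.9],[0,0,-0.9],[0,0,-0.9],[0,0,-0.9],[0,0,-0.8],[0,0,-0.4],[0,0,0]],"angular":[[0,0,0],[0,0,0],[0,0,0],[0,0,0],[0,0,0],[0,0,0],[0,0,0],[0,0,0],[0,0,0],[0,0,0]]}'
python3 to.py 506 -9 94 -107.6 27
```

```text
time: 17.35
tool_pos: [505.9, -10.4, 96.3]
tcp_rot: [2.033, -0.027, -0.345]
contact_force: [0.3, -0.0, -2.7]
grip_width: 52.1
q [ 0.319  0.92   1.349 -0.801  1.699  0.939] p [505.897 -10.427  96.266]
dpos [ 0.005  0.071 -0.113] rot [0.163 0.214 0.362]
```

```bash
python3 -m jog '{"xyz":[[0,0,-0.08],[0,0,0]],"angular":[[0,0,0],[0,0,0]]}'; python3 -m jog '{"xyz":[[0,0,-0.08],[0,0,0]],"angular":[[0,0,0],[0,0,0]]}'; python3 -m jog '{"xyz":[[0,0,-0.08],[0,0,0]],"angular":[[0,0,0],[0,0,0]]}'
```

```text
time: 17.55
tool_pos: [506.3, -10.3, 95.1]
tcp_rot: [2.033, -0.028, -0.345]
contact_force: [0.8, 0.4, -3.0]
grip_width: 52.3
time: 17.75
tool_pos: [506.9, -10.1, 94.5]
tcp_rot: [2.035, -0.03, -0.345]
contact_force: [0.4, 0.1, -4.3]
grip_width: 52.4
time: 17.95
tool_pos: [507.2, -10.0, 93.5]
tcp_rot: [2.035, -0.031, -0.345]
contact_force: [0.3, -0.0, -2.4]
grip_width: 52.4
```

```bash
python3 -m jog '{"xyz":[[0,0,-0.1],[0,0,0]],"angular":[[0,0,0],[0,0,0]]}'; python3 -m jog '{"xyz":[[0,0,-0.1],[0,0,0]],"angular":[[0,0,0],[0,0,0]]}'; python3 -m jog '{"xyz":[[0,0,-0.1],[0,0,0]],"angular":[[0,0,0],[0,0,0]]}'
```

```text
time: 18.15
tool_pos: [507.3, -9.9, 91.6]
tcp_rot: [2.036, -0.032, -0.345]
contact_force: [-0.1, 0.2, -4.3]
grip_width: 52.3
time: 18.35
tool_pos: [507.4, -10.0, 89.6]
tcp_rot: [2.036, -0.032, -0.345]
contact_force: [0.6, 1.1, -3.2]
grip_width: 52.8
time: 18.55
tool_pos: [507.6, -10.2, 89.7]
tcp_rot: [2.033, -0.034, -0.345]
contact_force: [-0.5, -0.4, -3.0]
grip_width: 52.5
```

```bash
python3 -m jog '{"xyz":[[0,0,-0.1],[0,0,0]],"angular":[[0,0,0],[0,0,0]]}'
python3 - <<'E'
from tgt import *
cv2.imwrite("pics/sc9.png",capture("scene")[:,:,::-1]);cv2.imwrite("pics/s9.png",capture("side")[:,:,::-1])
a=cv2.imread("pics/s9.png")[90:250,330:490];b=cv2.imread("pics/sc9.png")[110:270,260:420]
cv2.imwrite("pics/z9.png",cv2.convertScaleAbs(cv2.resize(np.hstack([a,b]),None,fx=2.5,fy=2.5,interpolation=cv2.INTER_CUBIC),alpha=1.7))
E
```

```text
time: 18.75
tool_pos: [507.8, -10.3, 89.7]
tcp_rot: [2.03, -0.036, -0.345]
contact_force: [-1.2, 0.1, -1.8]
grip_width: 52.5
```

View pics/z9.png

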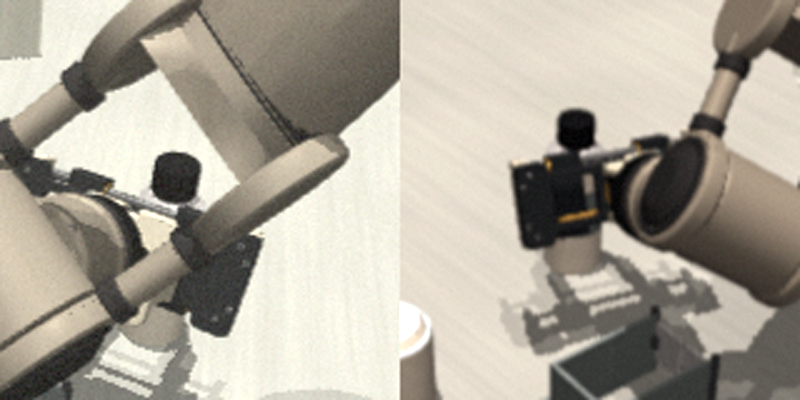

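```bash
python3 -m jog '{"xyz":[[0,0,-0.25],[0,0,0]],"angular":[[0,0,0],[0,0,0]]}'; python3 -m jog '{"xyz":[[0,0,-0.25],[0,0,-0.1]],"angular":[[0,0,0],[0,0,0]]}'
```

```text
time: 19.05
tool_pos: [509.4, -10.9, 89.1]
tcp_rot: [2.025, -0.042, -0.343]
contact_force: [0.7, -0.1, -3.7]
grip_width: 52.2
time: 19.25
tool_pos: [510.0, -11.1, 88.5]
tcp_rot: [2.017, -0.048, -0.343]
contact_force: [-1.6, 4.4, 7.7]
grip_width: 52.6
```

Contact is confirmed, with the force up to +7.7 N. I'll open and back out along the tool axis.

```bash
python3 -m jog '{"xyz":[[0,0,0],[0,0,0],[0,0,0],[0,0,0],[0,0,0],[0,0,0]],"angular":[[0,0,0],[0,0,0],[0,0,0],[0,0,0],[0,0,0],[0,0,0]]}' -1
python3 - <<'E'
from tgt import *
o=bot.get_obs();t=Ro.from_euler('xyz',o["tcp_rot"]).as_matrix();print(t[:,2],t[:,0],o["tool_pos"])
cv2.imwrite("pics/sc10.png",capture("scene")[:,:,::-1]);cv2.imwrite("pics/w10.png",capture("wrist")[:,:,::-1])
E
```

```text
time: 19.85
tool_pos: [509.7, -11.5, 86.8]
tcp_rot: [2.017, -0.047, -0.343]
contact_force: [-0.1, 0.8, -0.4]
grip_width: 91.0
[-0.285 -0.856 -0.431] [ 0.941 -0.336  0.047] [509.655 -11.499  86.838]
```

View pics/w10.png

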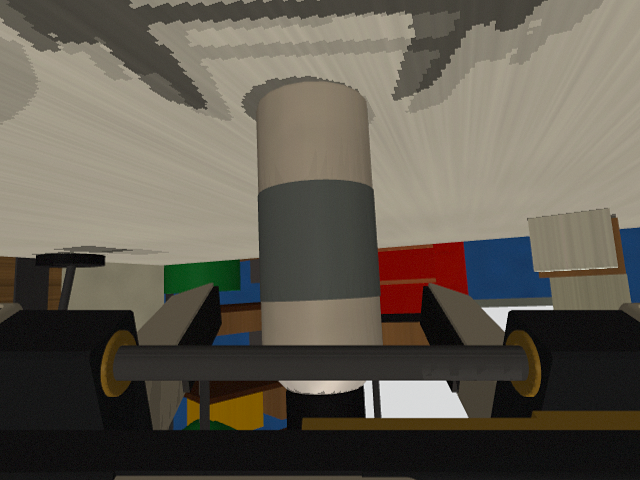

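View pics/sc10.png

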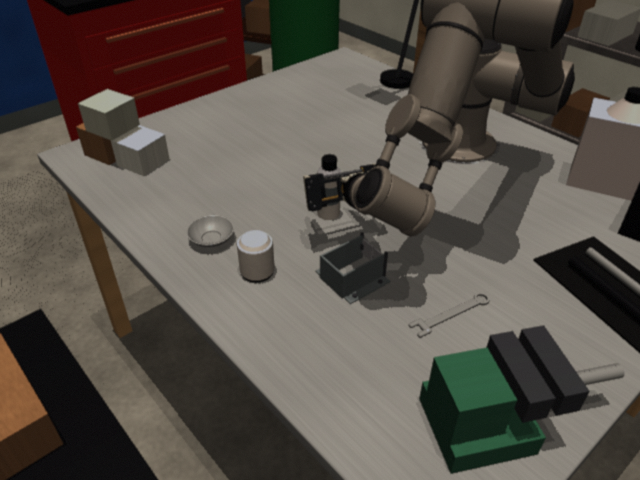

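The can stands upright on its own between the open fingers: the scene view has the cap at (329,160) and the base near (329,215). I'll back off along the tool axis.

```bash
python3 -m jog '{"xyz":[[0.13,0.39,0.2],[0.26,0.78,0.4],[0.26,0.78,0.4],[0.26,0.78,0.4],[0.26,0.78,0.4],[0.26,0.78,0.4],[0.13,0.39,0.6]],"angular":[[0,0,0],[0,0,0],[0,0,0],[0,0,0],[0,0,0],[0,0,0],[0,0,0]]}'
cat > plan.py <<'E'
import sys
from fk import *
from scipy.spatial.transform import Slerp
x,y,z,yaw=map(float,sys.argv[1:5])  # tool straight down, jaw axis at yaw deg
o=bot.get_obs();q=o["joint_positions"];R0=Ro.from_euler('xyz',o["tcp_rot"]);p=o["tool_pos"]
Rn=Ro.from_euler('xyz',[np.pi,0,np.radians(yaw)]);pn=np.array([x,y,z]);S=Slerp([0,1],Ro.concatenate([R0,Rn]));mx=0
for k in np.linspace(.05,1,20): q,e=ik(p+(pn-p)*k,S(k),q);mx=max(mx,e)
print("now",p,o["joint_positions"],"end q",q,"err",mx,"dpos",(pn-p)/20,"rot",np.degrees((Rn*R0.inv()).as_rotvec())/6)
E
python3 plan.py 580 90 310 -5.5
```

```text
time: 20.65
tool_pos: [541.2, 87.6, 145.3]
tcp_rot: [2.017, -0.044, -0.345]
contact_force: [-0.1, 0.6, 0.6]
grip_width: 91.7
now [541.189  87.634 145.318] [ 0.435  0.983  1.046 -0.78   1.945  0.845] end q [ 0.023  0.408  1.129 -0.     1.604  0.119] err 2.2905109610220353e-09 dpos [1.941 0.118 8.234] rot [10.589 -1.987  2.352]
```

```bash
python3 -m jog '{"xyz":[[0.15,0,0.9],[0.15,0,0.9],[0.15,0,0.9],[0.15,0,0.9],[0.15,0,0.7],[0.15,0,0.7],[0.15,0,0.7],[0.15,0,0.6],[0.15,0,0.6],[0.15,0,0.6]],"angular":[[0.5,-0.1,0.1],[0.9,-0.17,0.2],[0.9,-0.17,0.2],[0.9,-0.17,0.2],[0.9,-0.17,0.2],[0.9,-0.17,0.2],[0.9,-0.17,0.2],[0.9,-0.17,0.2],[0.9,-0.17,0.2],[0.9,-0.17,0.2]]}'
python3 plan.py 600 100 310 -5.5
```

```text
time: 21.65
tool_pos: [572.1, 98.7, 304.0]
tcp_rot: [2.965, -0.0, -0.12]
contact_force: [-0.3, 1.0, -0.4]
grip_width: 91.6
now [572.063  98.724 303.999] [ 0.14   0.439  1.111 -0.171  1.636  0.252] end q [0.039 0.453 1.059 0.    1.629 0.135] err 1.4097167877480388e-13 dpos [1.397 0.064 0.3  ] rot [ 1.675 -0.177  0.225]
```

```bash
python3 -m jog '{"xyz":[[0.4,0,0],[0.4,0,0],[0.3,0,0],[0,0,0]],"angular":[[0.6,-0.07,0.1],[0.6,-0.07,0.1],[0.45,-0.04,0],[0,0,0]]}'
python3 - <<'E'
from h import *
p=camera_params("wrist");im=capture("wrist"); cv2.imwrite("pics/w11.png",im[:,:,::-1]); np.savez("w11.npz",**p)
im=capture("scene");cv2.imwrite("pics/sc11.png",im[:,:,::-1])
E
```

```text
time: 22.05
tool_pos: [595.4, 98.1, 311.8]
tcp_rot: [-3.133, -0.012, -0.098]
contact_force: [-0.3, 0.0, 0.4]
grip_width: 92.2
```

View pics/w11.png

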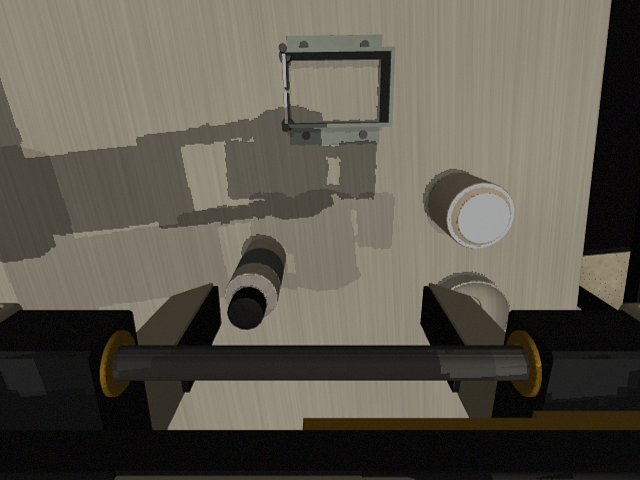

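View pics/sc11.png

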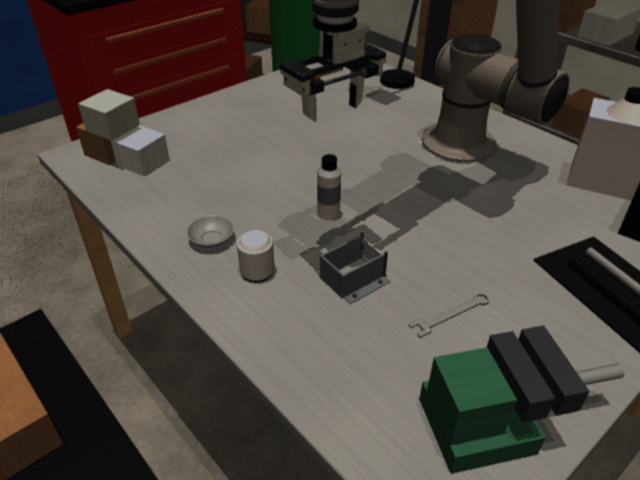

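The wrist view shows the holder from above at (285-393, 47-128), its mouth and gates on the left at x≈286. The can is standing, cap top at (246,308), and the filter is at (478,213).

Run:
```python
import cv2
im=cv2.imread("pics/w11.png");cv2.imwrite("pics/w11z.png",cv2.convertScaleAbs(cv2.resize(im[25:155,260:410],None,fx=4,fy=4,interpolation=cv2.INTER_CUBIC),alpha=1.6))
cv2.imwrite("pics/w11c.png",cv2.convertScaleAbs(cv2.resize(im[225:345,205:325],None,fx=4,fy=4,interpolation=cv2.INTER_CUBIC),alpha=2.2))
```

```text
(no output)
```

View pics/w11z.png

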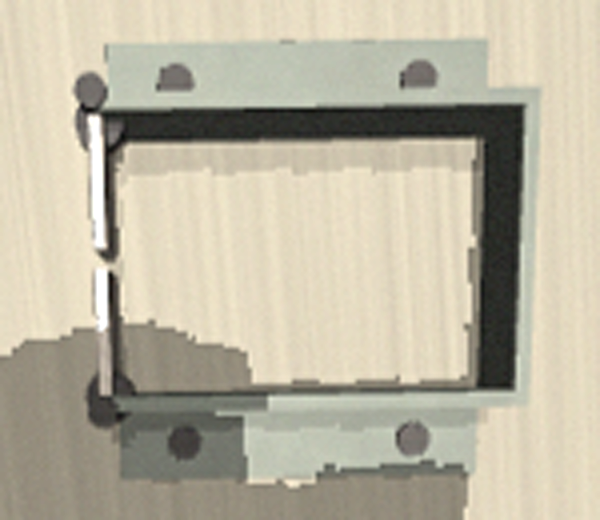

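View pics/w11c.png

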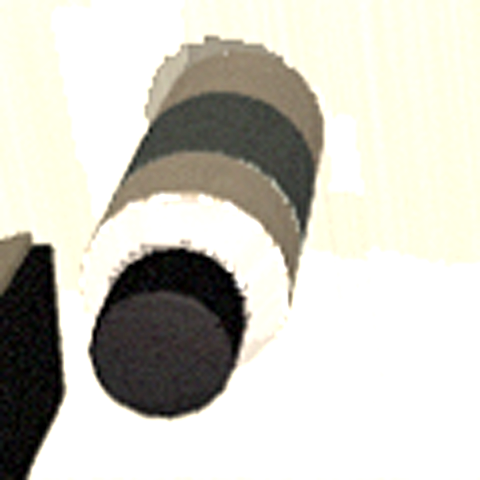

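Run:
```python
from h import *
np.set_printoptions(precision=1,suppress=True)
p=dict(np.load("w11.npz"))
f=lambda x,y,z:onz(p,(260+x/4,25+y/4),z)[:2]
BL,BR,FL,FR=f(526,103,65),f(517,390,65),f(106,108,65),f(118,396,65)
print("back+y",BL,"back-y",BR,"mouth+y",FL,"mouth-y",FR,"widths",np.linalg.norm(BL-BR),np.linalg.norm(FL-FR),"depths",np.linalg.norm(BL-FL),np.linalg.norm(BR-FR))
print("yaws",[np.degrees(np.arctan2(*(v[::-1]))) for v in(BL-FL,BR-FR)],[np.degrees(np.arctan2(-v[0],v[1])) for v in(BL-BR,FL-FR)])
print("pins",f(90,90,70),f(103,408,70))
g=lambda x,y,z:onz(p,(205+x/4,225+y/4),z)[:2]
print("cap",g(167,354,160),"dia",np.linalg.norm(g(90,350,160)-g(245,350,160)))
print("base far edge",g(215,40,0), "base sides", g(163,85,0),g(324,120,0))
```

```text
back+y [683.2 233.2] back-y [677.8 163.6] mouth+y [577.1 242.4] mouth-y [571.6 172.5] widths 69.89690605443488 70.08792541804375 depths 106.51240753184805 106.6009613054108
yaws [np.float64(-4.911087887497569), np.float64(-4.808051373396267)] [np.float64(-4.43461129259164), np.float64(-4.508162458447012)]
pins [573.9 246.1] [567.6 169.9]
cap [515.5   3.3] dia 37.35868089389887
base far edge [509.   33.8] base sides [489.2  19.9] [541.6   1.9]
```

```bash
python3 -m jog '{"xyz":[[-0.5,-0.6,0],[-0.5,-0.6,-0.3],[-0.5,-0.6,-0.5],[-0.5,-0.6,-0.6],[-0.5,-0.6,-0.7],[-0.5,-0.6,-0.7],[-0.5,-0.6,-0.7],[-0.4,-0.4,-0.6],[0,0,0]],"angular":[[0,0,0],[0,0,0],[0,0,0],[0,0,0],[0,0,0],[0,0,0],[0,0,0],[0,0,0],[0,0,0]]}'
python3 plan.py 515.5 4 99 -4.7
```

```text
time: 23.05
tool_pos: [510.1, 12.5, 226.3]
tcp_rot: [3.139, -0.006, -0.078]
contact_force: [0.0, -0.0, -0.3]
grip_width: 91.9
now [510.091  12.476 226.324] [-0.124  0.292  1.525 -0.002  1.318 -0.045] end q [-0.141  0.432  1.694 -0.     1.015 -0.059] err 3.287039306650203e-11 dpos [ 0.27  -0.424 -6.366] rot [ 0.029  0.059 -0.034]
```

```bash
python3 -m jog '{"xyz":[[0.15,-0.2,-0.3],[0.1,-0.2,-0.5],[0,0,-0.5],[0,0,-0.5],[0,0,0]],"angular":[[0.01,0.03,0],[0.01,0.03,0],[0,0,0],[0,0,0],[0,0,0]]}'
python3 plan.py 515.5 4 99 -4.7
python3 - <<'E'
from h import *
p=camera_params("wrist");im=capture("wrist"); cv2.imwrite("pics/w12.png",im[:,:,::-1])
im=capture("scene")[70:250,240:420];cv2.imwrite("pics/sc12.png",cv2.convertScaleAbs(cv2.resize(im[:,:,::-1],None,fx=3,fy=3),alpha=1.6))
E
```

```text
time: 23.55
tool_pos: [517.3, 6.1, 188.4]
tcp_rot: [3.14, -0.001, -0.075]
contact_force: [0.8, -0.6, 0.7]
grip_width: 92.0
now [517.273   6.134 188.435] [-0.135  0.338  1.566 -0.002  1.236 -0.06 ] end q [-0.141  0.432  1.694 -0.     1.015 -0.059] err 3.0682191609989785e-12 dpos [-0.089 -0.107 -4.472] rot [ 0.017  0.01  -0.07 ]
```

View pics/w12.png

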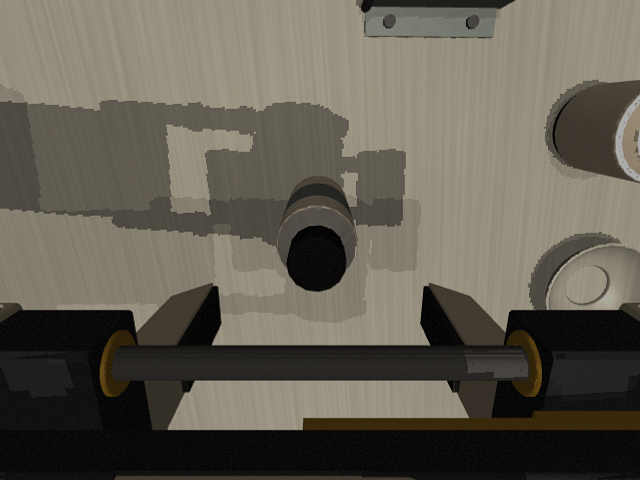

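View pics/sc12.png

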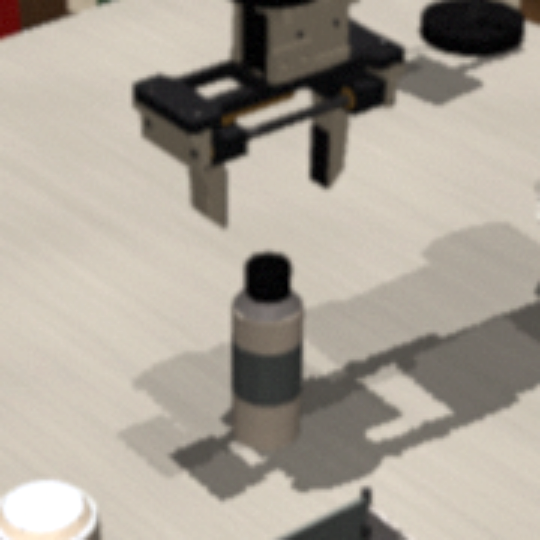

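The can stands clear under the open fingers, its cap top at (316,260) in the wrist view.

Run:
```python
from h import *
p=camera_params("wrist");print(onz(p,(316.5,259.5),160),np.linalg.norm(onz(p,(287,259),160)-onz(p,(347,259),160)))
```

```text
[514.90579851   5.8750505  160.        ] 35.36328640606218
```

```bash
python3 -m jog '{"xyz":[[-0.05,0,-0.5],[-0.05,0,-0.8],[0,0,-0.8],[0,0,-0.8],[0,0,-0.6],[0,0,-0.3],[0,0,0]],"angular":[[0,0,0],[0,0,0],[0,0,0],[0,0,0],[0,0,0],[0,0,0],[0,0,0]]}'
```

```text
time: 24.35
tool_pos: [516.3, 6.2, 111.0]
tcp_rot: [3.14, -0.008, -0.075]
contact_force: [-0.7, 0.7, -0.0]
grip_width: 92.1
```

```bash
python3 -m jog '{"xyz":[[-0.05,0,-0.3],[0,0,-0.2],[0,0,0]],"angular":[[0,0,0],[0,0.07,0],[0,0,0]]}'; python3 -m jog '{"xyz":[[0,0,0],[0,0,0],[0,0,0],[0,0,0],[0,0,0],[0,0,0],[0,0,0],[0,0,0],[0,0,0]],"angular":[[0,0,0],[0,0,0],[0,0,0],[0,0,0],[0,0,0],[0,0,0],[0,0,0],[0,0,0],[0,0,0]]}' 1
```

```text
time: 24.65
tool_pos: [516.0, 6.0, 101.4]
tcp_rot: [3.139, -0.003, -0.075]
contact_force: [-0.1, 0.4, 0.2]
grip_width: 91.5
time: 25.55
tool_pos: [516.6, 6.0, 103.3]
tcp_rot: [3.139, -0.005, -0.074]
contact_force: [-1.3, 0.6, 3.2]
grip_width: 42.1
```

Run:
```python
from h import *
print(bot.get_obs()["grip_width"])
a=capture("wrist"); cv2.imwrite("pics/w13.png",a[:,:,::-1])
im=capture("scene")[90:250,260:420];im2=capture("side")[70:230,330:490];cv2.imwrite("pics/sc13.png",cv2.convertScaleAbs(cv2.resize(np.hstack([im2,im])[:,:,::-1],None,fx=2.5,fy=2.5,interpolation=cv2.INTER_CUBIC),alpha=1.6))
```

```text
42.13243239981845
```

View pics/w13.png

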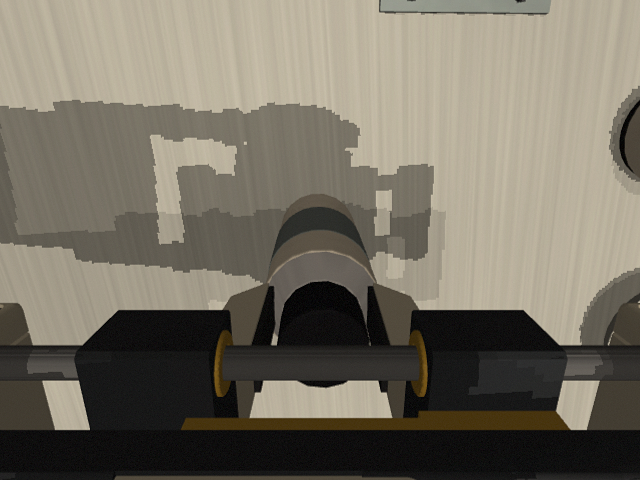

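View pics/sc13.png

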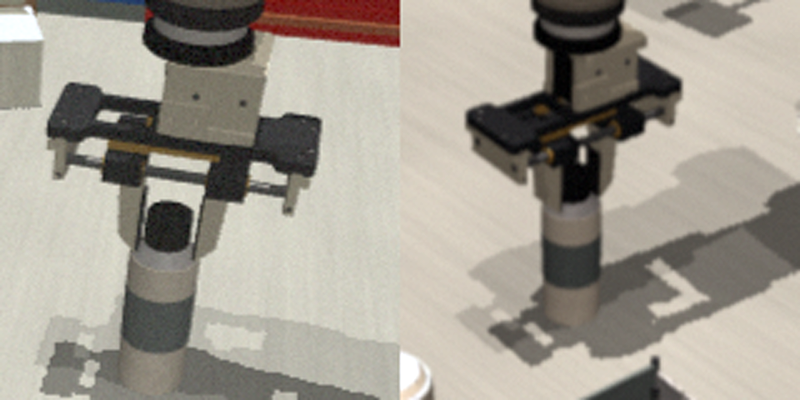

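Run:
```python
from h import *
np.set_printoptions(precision=1,suppress=True)
s,d=camera_params("scene"),camera_params("side")
for X in([516.6,6,103],[516.6,6,124],[516.6,6,0],[516.6,6,160],[488.6,6,103],[544.6,6,103],[488.6,6,124],[544.6,6,124]):
    a,b=proj(d,X)[0],proj(s,X)[0]; print(X,(a-[330,70])*2.5,(b-[260,90])*2.5+[400,0])
```

```text
[516.6, 6, 103] [163.5 274.6] [570.5 222.4]
[516.6, 6, 124] [166.9 252.3] [570.7 203.6]
[516.6, 6, 0] [148.3 375.3] [569.1 309.8]
[516.6, 6, 160] [172.9 212.3] [571.3 170.3]
[488.6, 6, 103] [199.  279.1] [592.4 211.5]
[544.6, 6, 103] [128.3 270.2] [548.  233.6]
[488.6, 6, 124] [202.9 256.7] [592.9 192.7]
[544.6, 6, 124] [131.1 247.9] [548.1 214.7]
```

Run:
```python
from h import *
im=capture("side")[120:230,360:440];im2=capture("scene")[130:240,290:370];cv2.imwrite("pics/z13.png",cv2.convertScaleAbs(cv2.resize(np.hstack([im,im2])[:,:,::-1],None,fx=5,fy=5,interpolation=cv2.INTER_CUBIC),alpha=1.6))
```

```text
(no output)
```

View pics/z13.png

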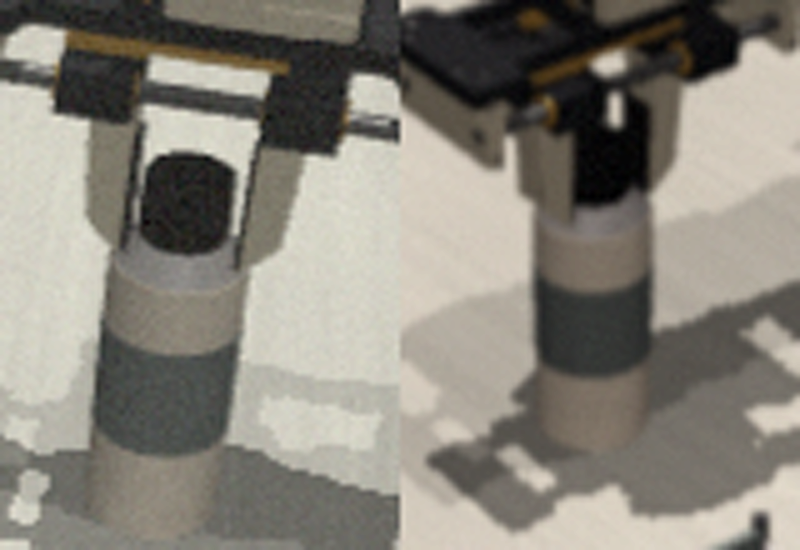

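Both views show the finger ends stopped on the can's shoulder cone, with a width of 42. That puts them about 20 mm higher than the reported TCP implies, which also explains the 52.4 reading on the first grip. I'll open, go down about 19 mm and close again.

```bash
python3 -m jog '{"xyz":[[0,0,0],[0,0,0],[0,0,0],[0,0,0],[0,0,0]],"angular":[[0,0,0],[0,0,0],[0,0,0],[0,0,0],[0,0,0]]}' -1; python3 -m jog '{"xyz":[[0,0,-0.3],[0,0,-0.3],[0,0,-0.2],[0,0,0]],"angular":[[0,0,0],[0,0,0],[0,0,0],[0,0,0]]}'
```

```text
time: 26.3
tool_pos: [516.8, 6.0, 102.2]
tcp_rot: [3.139, -0.005, -0.075]
contact_force: [-0.1, 0.3, -0.2]
grip_width: 76.9
time: 26.7
tool_pos: [516.5, 6.0, 84.2]
tcp_rot: [3.139, -0.004, -0.075]
contact_force: [0.2, -0.6, -0.3]
grip_width: 92.0
```

```bash
python3 -m jog '{"xyz":[[0,0,0],[0,0,0],[0,0,0],[0,0,0],[0,0,0],[0,0,0],[0,0,0],[0,0,0]],"angular":[[0,0,0],[0,0,0],[0,0,0],[0,0,0],[0,0,0],[0,0,0],[0,0,0],[0,0,0]]}' 1
python3 - <<'E'
from h import *
im=capture("side")[120:230,360:440];im2=capture("scene")[130:240,290:370];cv2.imwrite("pics/z14.png",cv2.convertScaleAbs(cv2.resize(np.hstack([im,im2])[:,:,::-1],None,fx=5,fy=5,interpolation=cv2.INTER_CUBIC),alpha=1.6))
E
```

```text
time: 27.5
tool_pos: [516.4, 6.0, 84.4]
tcp_rot: [3.139, -0.004, -0.075]
contact_force: [0.2, 0.3, -0.6]
grip_width: 55.1
```

View pics/z14.png

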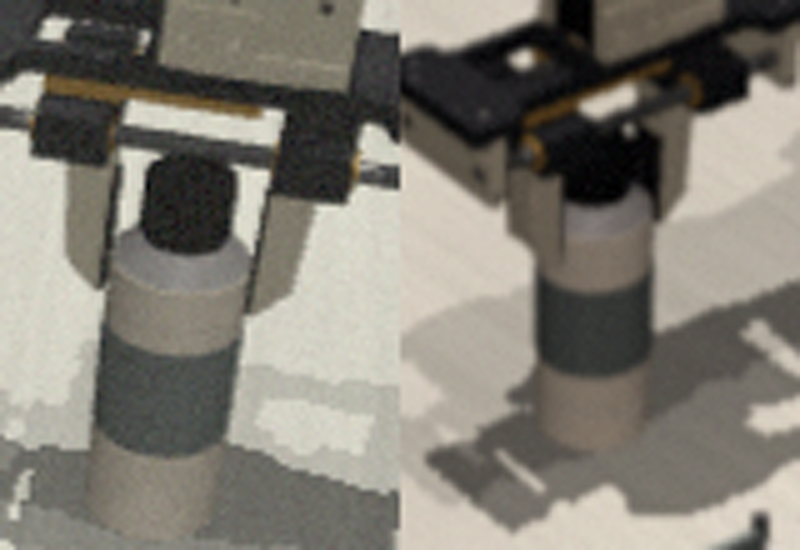

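The fingers now hold the body just under the shoulder, with the width at 55.1. I'll lift slightly and carry the can to a point in front of the mouth.

```bash
python3 -m jog '{"xyz":[[0,0,0.3],[0,0.2,0.4],[0,0.6,0.1],[0,0.9,0],[0,0.9,0],[0,0.9,0],[0,0.9,0],[0,0.9,0],[0,0.9,0],[0,0.9,0]],"angular":[[0,0,0],[0,0,0],[0,0,0],[0,0,0],[0,0,0],[0,0,0],[0,0,0],[0,0,0],[0,0,0],[0,0,0]]}'
python3 plan.py 516 212.2 100 -4.7
```

```text
time: 28.6
tool_pos: [514.6, 158.0, 102.9]
tcp_rot: [3.14, -0.003, -0.077]
contact_force: [0.2, 0.9, -3.0]
grip_width: 55.4
now [514.591 158.013 102.852] [ 0.157  0.463  1.629 -0.002  1.047  0.235] end q [0.253 0.499 1.574 0.    1.069 0.335] err 1.1573988803763226e-13 dpos [ 0.07   2.709 -0.143] rot [ 0.013  0.027 -0.047]
```

```bash
python3 -m jog '{"xyz":[[0,0.8,0],[0,0.8,0],[0.05,0.6,0],[0.05,0.2,0],[0,0,0]],"angular":[[0,0,0],[0,0,0],[0,0,0],[0,0,0],[0,0,0]]}'
python3 plan.py 516 212.2 86 -4.7
python3 - <<'E'
from h import *
p=camera_params("wrist");np.savez("w15.npz",**p);cv2.imwrite("pics/w15.png",capture("wrist")[:,:,::-1])
cv2.imwrite("pics/s15.png",capture("side")[:,:,::-1]);cv2.imwrite("pics/sc15.png",capture("scene")[:,:,::-1])
a=cv2.imread("pics/s15.png")[150:320,260:430];b=cv2.imread("pics/sc15.png")[150:320,260:430]
cv2.imwrite("pics/z15.png",cv2.convertScaleAbs(cv2.resize(np.hstack([a,b]),None,fx=2.35,fy=2.35,interpolation=cv2.INTER_CUBIC),alpha=1.6))
E
```

```text
time: 29.1
tool_pos: [514.6, 214.1, 103.4]
tcp_rot: [-3.142, -0.002, -0.072]
contact_force: [0.3, -1.4, -3.3]
grip_width: 55.2
now [514.642 214.09  103.385] [ 0.257  0.493  1.574 -0.001  1.072  0.33 ] end q [ 0.253  0.516  1.589 -0.     1.036  0.335] err 2.81591701780403e-10 dpos [ 0.068 -0.095 -0.869] rot [ 0.001  0.024 -0.097]
```

View pics/z15.png

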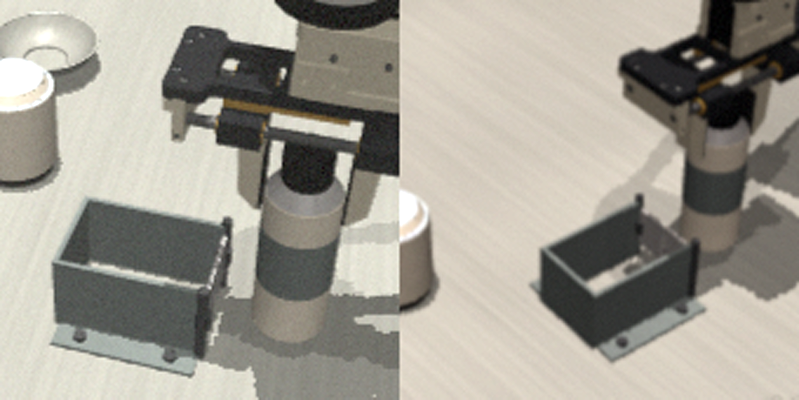

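View pics/w15.png

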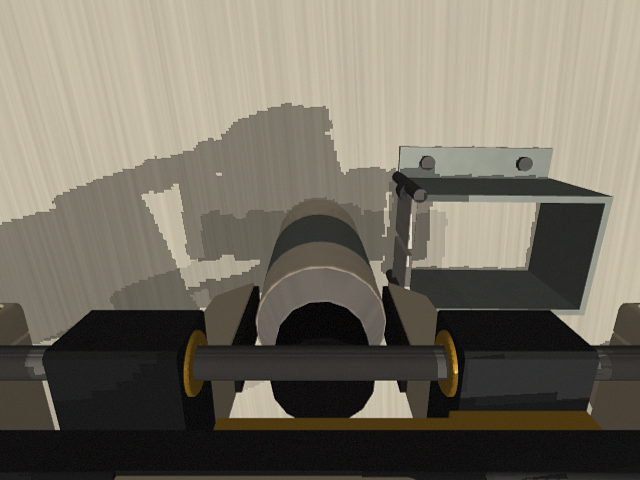

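The can hangs just in front of the mouth: its base is around (293,335) in the side crop and its shoulder ring is centred near (321,325) in the wrist view. The holder rim runs to (612,196) and (585,312) at the right. I'll check the lateral alignment.

Run:
```python
from h import *
np.set_printoptions(precision=1,suppress=True)
p=dict(np.load("w15.npz"));im=cv2.imread("pics/w15.png")
cv2.imwrite("pics/w15z.png",cv2.convertScaleAbs(cv2.resize(im[140:330,385:625],None,fx=3.3,fy=3.3,interpolation=cv2.INTER_CUBIC),alpha=1.6))
l,r=onz(p,(257.5,322),140),onz(p,(386,322),140);print("shoulder",(l+r)/2,np.linalg.norm(l-r))
o=bot.get_obs();print(o["tool_pos"])
# predicted bay rim inner corners from the first estimate
C=np.array([625.7,203.2]);a=np.radians(-4.7);f=np.array([np.cos(a),np.sin(a)]);n=np.array([-f[1],f[0]])
for sx in(-55,55):
  for sy in(35,-35): X=np.r_[C+f*sx+n*sy,65];uv=proj(p,X)[0];print(sx,sy,uv,(uv-[385,140])*3.3)
```

```text
shoulder [514.2 211.1 140. ] 55.07615618272974
[514.7 212.9 103.3]
-55 35 [418.9 201.4] [111.9 202.7]
-55 -35 [409.3 308.5] [ 80.2 556. ]
55 35 [606.5 203.1] [731.  208.3]
55 -35 [580.6 309.8] [645.6 560.4]
```

View pics/w15z.png

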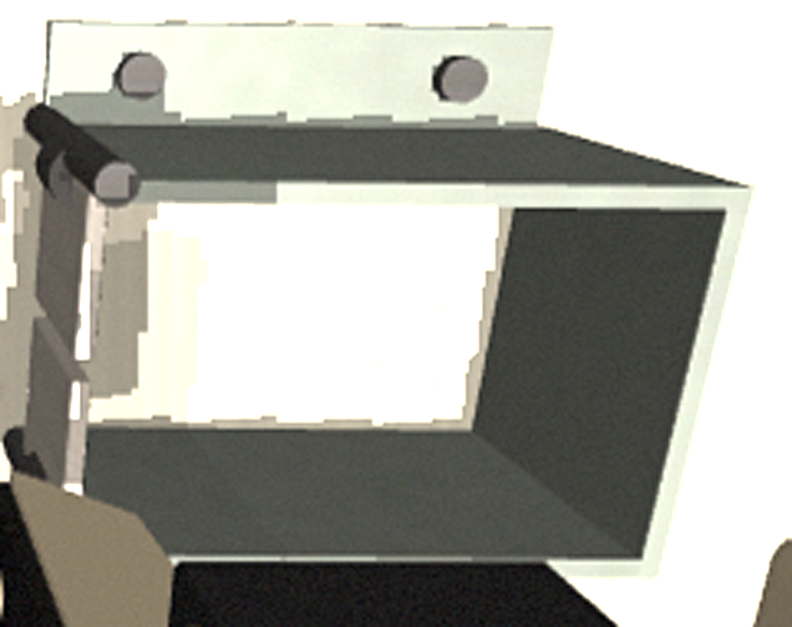

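The bay corners predicted from the first wrist estimate match this view to within about 1 mm, and the can sits on the centreline. I'll lower it to just above the bench, then push in.

```bash
python3 -m jog '{"xyz":[[0,0,-0.4],[0,0,-0.3],[0,0,0]],"angular":[[0,0,-0.05],[0,0.02,-0.05],[0,0,0]]}'; python3 -m jog '{"xyz":[[0,0,-0.1],[0,0,0]],"angular":[[0,0,0],[0,0,0]]}'
```

```text
time: 29.55
tool_pos: [514.8, 211.1, 88.0]
tcp_rot: [3.141, 0.0, -0.087]
contact_force: [-0.4, -0.0, -3.1]
grip_width: 54.9
time: 29.75
tool_pos: [514.7, 210.6, 85.4]
tcp_rot: [3.14, 0.001, -0.088]
contact_force: [0.5, -0.1, -2.9]
grip_width: 55.7
```

```bash
python3 -m jog '{"xyz":[[0.3,0.02,0],[0.4,0.02,0],[0.4,0,0],[0.4,-0.03,0],[0.4,-0.03,0],[0,0,0]],"angular":[[0,0,0],[0,0,0],[0,0,0],[0,0,0],[0,0,0],[0,0,0]]}'
```

```text
time: 30.35
tool_pos: [555.3, 210.3, 85.3]
tcp_rot: [3.14, 0.004, -0.088]
contact_force: [-1.8, 0.5, -1.8]
grip_width: 55.1
```

```bash
python3 -m jog '{"xyz":[[0.4,-0.04,0],[0.4,-0.04,0],[0.4,-0.04,0],[0.4,-0.03,0],[0,0,0]],"angular":[[0,0,0],[0,0,0],[0,0,0],[0,0,0],[0,0,0]]}'
```

```text
time: 30.85
tool_pos: [571.4, 209.8, 86.5]
tcp_rot: [3.138, 0.041, -0.088]
contact_force: [0.1, -0.1, -3.0]
grip_width: 55.1
```

Run:
```python
from h import *
cv2.imwrite("pics/s16.png",capture("side")[:,:,::-1]);cv2.imwrite("pics/sc16.png",capture("scene")[:,:,::-1])
a=cv2.imread("pics/s16.png")[150:320,260:430];b=cv2.imread("pics/sc16.png")[150:320,260:430]
cv2.imwrite("pics/z16.png",cv2.convertScaleAbs(cv2.resize(np.hstack([a,b]),None,fx=2.35,fy=2.35,interpolation=cv2.INTER_CUBIC),alpha=1.6))
```

```text
(no output)
```

View pics/z16.png

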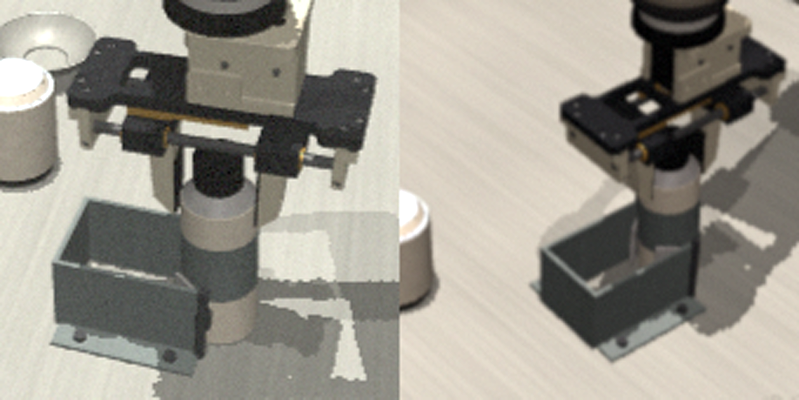

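The gates are swinging in: in the side crop the flap tip shows inside the bay at (185,285), with the can in the mouth at (220,265). The tool has tilted 2.4° under the load, so I'll push on with larger steps and take out the tilt.

```bash
python3 -m jog '{"xyz":[[0.5,-0.05,0],[0.6,-0.05,0],[0.6,-0.05,0]],"angular":[[0,-0.1,0],[0,-0.15,0],[0,-0.15,0]]}'
```

```text
time: 31.25
tool_pos: [596.7, 208.0, 85.9]
tcp_rot: [3.14, 0.017, -0.086]
contact_force: [-6.6, 0.6, 1.1]
grip_width: 55.7
```

```bash
python3 -m jog '{"xyz":[[0.5,-0.09,0],[0.5,-0.09,0],[0.5,-0.09,0]],"angular":[[0,-0.06,0],[0,-0.06,0],[0,-0.06,0]]}'
```

```text
time: 31.55
tool_pos: [626.3, 202.9, 85.8]
tcp_rot: [3.142, -0.001, -0.086]
contact_force: [-0.1, 1.9, -3.2]
grip_width: 55.5
```

```bash
python3 -m jog '{"xyz":[[0.4,-0.03,0],[0.35,-0.03,0],[0,0,0],[0,0,0]],"angular":[[0,0,0],[0,0,0],[0,0,0],[0,0,0]]}'
python3 - <<'E'
from h import *
p=camera_params("wrist");np.savez("w17.npz",**p);cv2.imwrite("pics/w17.png",capture("wrist")[:,:,::-1])
cv2.imwrite("pics/s17.png",capture("side")[:,:,::-1]);cv2.imwrite("pics/sc17.png",capture("scene")[:,:,::-1])
a=cv2.imread("pics/s17.png")[150:320,260:430];b=cv2.imread("pics/sc17.png")[150:320,260:430]
cv2.imwrite("pics/z17.png",cv2.convertScaleAbs(cv2.resize(np.hstack([a,b]),None,fx=2.35,fy=2.35,interpolation=cv2.INTER_CUBIC),alpha=1.6))
E
```

```text
time: 31.95
tool_pos: [645.4, 200.3, 85.4]
tcp_rot: [3.141, -0.005, -0.087]
contact_force: [-1.0, -0.2, -0.7]
grip_width: 55.4
```

View pics/z17.png

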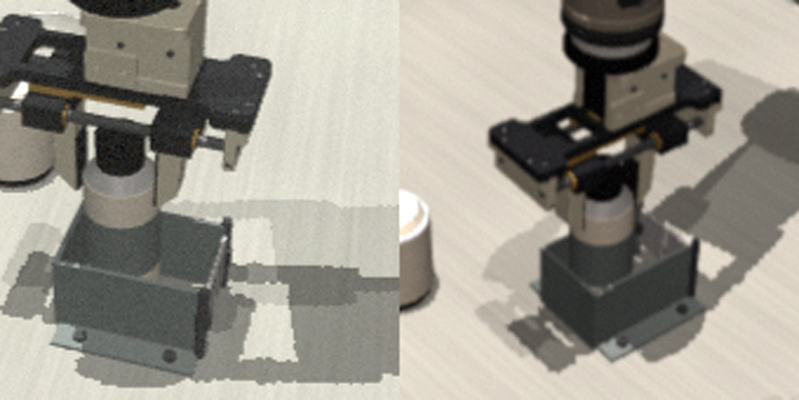

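View pics/w17.png

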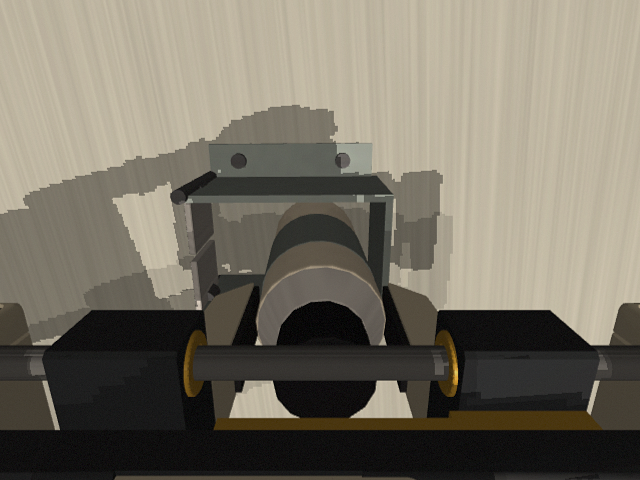

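The can is inside the bay and both gates are shut again; the wrist view shows one unbroken line at x≈195-205. I'll lower the last millimetre and let go.

```bash
python3 -m jog '{"xyz":[[0,0,-0.08],[0,0,0]],"angular":[[0,0,0],[0,0,0]]}'; python3 -m jog '{"xyz":[[0,0,-0.06],[0,0,0]],"angular":[[0,0,0],[0,0,0]]}'
```

```text
time: 32.3
tool_pos: [645.2, 201.0, 85.8]
tcp_rot: [-3.141, -0.007, -0.086]
contact_force: [0.3, 0.7, -2.6]
grip_width: 55.3
time: 32.5
tool_pos: [645.3, 201.3, 85.4]
tcp_rot: [-3.141, -0.008, -0.086]
contact_force: [-0.3, 0.1, -2.0]
grip_width: 54.8
```

```bash
python3 -m jog '{"xyz":[[0,0,-0.12],[0,0,0]],"angular":[[0,0,0],[0,0,0]]}'; python3 -m jog '{"xyz":[[0,0,0],[0,0,0],[0,0,0],[0,0,0],[0,0,0],[0,0,0],[0,0,0],[0,0,0]],"angular":[[0,0,0],[0,0,0],[0,0,0],[0,0,0],[0,0,0],[0,0,0],[0,0,0],[0,0,0]]}' -1; python3 -m jog '{"xyz":[[0,0,0.3],[0,0,0.6],[0,0,0.9],[0,0,0.9],[0,0,0.9],[0,0,0.9],[0,0,0.9],[0,0,0.9],[0,0,0.9],[0,0,0.9]],"angular":[[0,0,0],[0,0,0],[0,0,0],[0,0,0],[0,0,0],[0,0,0],[0,0,0],[0,0,0],[0,0,0],[0,0,0]]}'
```

```text
time: 32.7
tool_pos: [645.5, 201.8, 85.7]
tcp_rot: [-3.14, -0.01, -0.086]
contact_force: [-0.7, -0.4, -3.7]
grip_width: 55.2
time: 33.5
tool_pos: [646.2, 201.6, 85.0]
tcp_rot: [-3.14, -0.011, -0.086]
contact_force: [-0.1, 0.5, 0.4]
grip_width: 91.7
time: 34.5
tool_pos: [644.9, 201.4, 260.6]
tcp_rot: [-3.139, -0.013, -0.086]
contact_force: [0.6, 0.1, -0.0]
grip_width: 92.0
```

```bash
python3 -m jog '{"xyz":[[-0.5,-0.9,0.5],[-0.5,-0.9,0.5],[-0.5,-0.9,0.5],[-0.5,-0.9,0.5],[0,-0.9,0.2],[0,0,0]],"angular":[[0,0,0],[0,0,0],[0,0,0],[0,0,0],[0,0,0],[0,0,0]]}'
python3 - <<'E'
from h import *
p=camera_params("wrist");np.savez("w18.npz",**p);cv2.imwrite("pics/w18.png",capture("wrist")[:,:,::-1])
cv2.imwrite("pics/s18.png",capture("side")[:,:,::-1]);cv2.imwrite("pics/sc18.png",capture("scene")[:,:,::-1])
a=cv2.imread("pics/s18.png")[150:320,260:430];b=cv2.imread("pics/sc18.png")[150:320,260:430]
cv2.imwrite("pics/z18.png",cv2.convertScaleAbs(cv2.resize(np.hstack([a,b]),None,fx=2.35,fy=2.35,interpolation=cv2.INTER_CUBIC),alpha=1.6))
E
```

```text
time: 35.1
tool_pos: [603.9, 109.5, 318.1]
tcp_rot: [-3.136, -0.029, -0.084]
contact_force: [0.6, 0.0, -1.3]
grip_width: 91.8
```

View pics/z18.png

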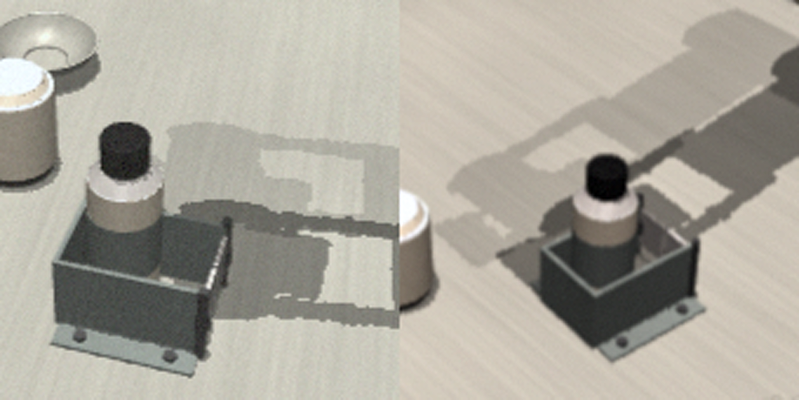

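View pics/w18.png

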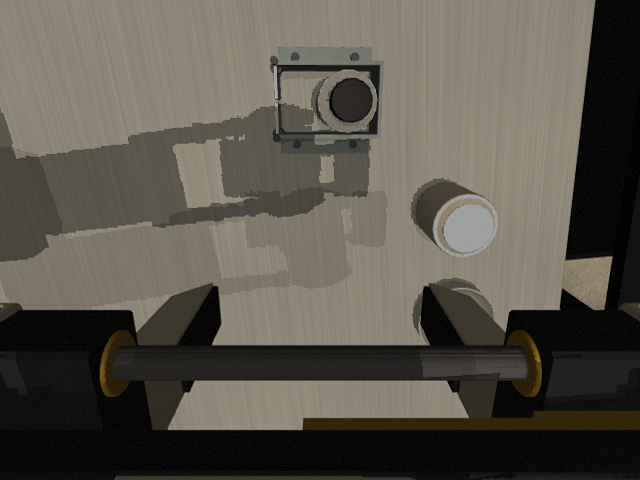

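View pics/s18.png

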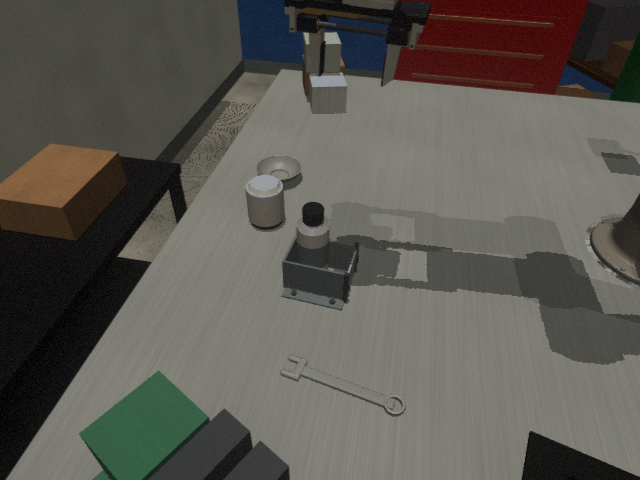

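The wrist view shows the can inside the bay, cap at (351,100), with both flaps in line across the mouth at x≈276. In the side view it stands upright, cap at (313,212), and the filter, wrench and dish are at the same pixels as at the start. One last numeric check of the cap position, then I hand in.

Run:
```python
from h import *
p=dict(np.load("w18.npz"));s,d=camera_params("scene"),camera_params("side")
C=np.array([625.4,203.2]);a=np.radians(-4.7);f=np.array([np.cos(a),np.sin(a)]);n=np.array([-f[1],f[0]])
for nm,X in(("wrist",onz(p,(351,100.5),160)),("side",onz(d,(260+126/2.35,150+131/2.35),160)),("scene",onz(s,(260+(607-400)/2.35,150+163/2.35),160))):
    e=X[:2]-C;print(nm,X,"holder x,y",e@f,e@n)
for c in("scene","side"):
    A=cv2.imread(f"pics/{c}0.png",0).astype(int);B=cv2.imread(f"pics/{c}18.png",0).astype(int);D=np.abs(A-B)
    r={"side":[("filter",(245,175,285,226)),("dish",(256,154,302,186)),("wrench",(280,350,408,416))],"scene":[("filter",(237,228,275,280)),("dish",(187,215,235,250)),("wrench",(408,290,490,338))]}[c]
    for k,(x0,y0,x1,y1) in r:print(c,k,(D[y0:y1,x0:x1]>30).sum())
bot.close_job()
```

```text
wrist [640.623382   198.91392682 160.        ] holder x,y 15.523386098991207 -3.024279552973915
side [643.17961296 196.66125449 160.        ] holder x,y 18.255602055949716 -5.0599232720518765
scene [639.22389117 199.18268983 160.        ] holder x,y 14.1065791796567 -2.871092481159518[ WARN:0@0.460] global loadsave.cpp:275 findDecoder imread_('pics/scene18.png'): can't open/read file: check file path/integrity
Traceback (most recent call last):
AttributeError: 'NoneType' object has no attribute 'astype'
```

The check failed on a wrong file name (the scene picture is `sc18.png`) before it reached the hand-in. I'll fix the name and hand in.

Run:
```python
from h import *
for c,b in(("scene","sc18"),("side","s18")):
    A=cv2.imread(f"pics/{c}0.png",0).astype(int);B=cv2.imread(f"pics/{b}.png",0).astype(int);D=np.abs(A-B)
    r={"side":[("filter",(245,175,285,226)),("dish",(256,154,302,186)),("wrench",(280,350,408,416))],"scene":[("filter",(237,228,275,280)),("dish",(187,215,235,250)),("wrench",(408,290,490,338))]}[c]
    for k,(x0,y0,x1,y1) in r:print(c,k,(D[y0:y1,x0:x1]>30).sum())
print(bot.get_obs()["time"]);print(bot.close_job())
```

```text
scene filter 0
scene dish 0
scene wrench 0
side filter 0
side dish 0
side wrench 0
35.25
the job is handed in; nothing more can be done
None
```

The can now stands upright, cap up, inside the holder. I pushed it in through the gates and both are shut behind it. I handed the job in at 35.25 s of the 56 s allowed; no verdict was reported.

I gripped the fallen can, turned it upright and set it on the bench. Then I regripped it from above, carried it to the mouth and pushed it through the gates about 1 mm above the bench. After that I let go and moved the arm clear.

**Last checks:**
- **Can position:** the cap measured 14, 16 and 18 mm past the bay's centre in the scene, wrist and side views (at least 10 mm was needed). It sits 3 to 5 mm to the -y side of the bay's centreline, within the 7 mm of clearance.
- **Gates:** the wrist view shows both flaps closed in one line across the mouth.
- **Filter, wrench and dish:** none had any changed pixels in either fixed view compared with the start.
- **Forces:** the largest wrist force I saw was about 9 N, but I only read it at the end of each move.

**What went wrong or disagreed:**
- **Fingertips:** they sit about 19 mm short of the reported TCP. The first top grip closed on the can's shoulder, so I opened, lowered and gripped again.
- **First turn upright:** it ran into the limits of joints 4 and 6, so I turned the can back and stood it up with the tool pointing the other way.
- **Holder position:** the first estimate from the fixed cameras was about 5 mm off in y. I used the wrist camera instead, and a second view agreed to about 1 mm.
- **Final check script:** it stopped once on a wrong file name, so I corrected and reran it before handing in.

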